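Make up the service kits for the extractor and the packing machine

ROBOT

A 7-joint arm with a two-finger parallel gripper is mounted at the origin on the work surface. World frame = base frame: x ahead of the robot, y to its left, z up, the work surface at z = 0. Lengths are in m, angles in rad, forces in N, time in s.
With the tool pointing down it reaches from about 0.425 to 0.875 m from the base axis. Payload 4.7 kg.
Tool frame: the origin (TCP) lies between the finger pads; the fingertips stand 22 mm ahead of it and the grasp point (between the pads) lies 3 mm ahead of it; z points along the fingers, y is the line along which they close (so a half turn about z gives the same grasp; the last joint's range is limited). The gripper opens to 87 mm and grips with 3 to 60 N. Pads are 19 mm wide; open, the fingers measure 117 mm over their backs; the gripper's body (75 mm by 190 mm) begins 51 mm behind the grasp point.
Start: joints at [-1.244, 0.321, -0.07, 1.45, 0.023, 1.371, -0.057], TCP at [0.2, 0.618, 0.245] pointing down, gripper open.
Joint ranges: [-2.86, 2.86], [-0.3, 2.09], [-1.38, 1.24], [0.06, 2.45], [-1.56, 4.7], [0.09, 2.05], [-2.69, 2.69]. Speed limits (rad/s): [2.57, 2.57, 3.14, 3.14, 3.14, 3.14, 3.14].

INTERFACE

Orientations are given as a rotation vector (axis times angle).
In Python, from bench import ctrl gives the robot as it stands. The module is installed in compiled form; this text tells all that it offers.
- The arm moves only by the tool send_rows, never from a script. Its argument "motion" is a list of rows, each an object with "claw": the opening, from -1 (shut) to 1 (fully open); "slide": the shift along the tool's x, y, z in mm, a list of three; "delta_rot": the turn, a rotation vector about the tool's x, y, z in rad, a list of three. In form: [{"claw": claw, "slide": [x, y, z], "delta_rot": [ax, ay, az]}, ...]. A call has 1 to 5 rows; each row is the pose to reach, as a shift and turn from the pose commanded when the call began, along the tool's axes at that moment; what a row does not reach only later rows make up. A row lasts 1/10 s, in which the tool goes at most 50 mm and 8.59 degrees, less where a joint would pass 70% of its speed; a pose out of reach is approached as far as the arm can. A call with a gripper value outside its range is refused whole. The fingers move at their own pace and stop on an object; "grip_force" is the grip in N (left out, the last holds). Time passes only in rows, so rows that repeat a pose let the fingers close. It gives the time, the measured TCP pose, the force, the opening and the grip force at its end, in the units of the state.
- ctrl.get_state(): the state, without advancing time (a new reading comes with each control period).
- ctrl.get_image(name): name is "scene" or "side" or "wrist"; returns a dict with "color" (420x560x3 uint8, blue, green, red), "fx", "fy", "cx", "cy" (pixels), "pose" (4x4, takes a point from camera to world coordinates). Camera axes: x right, y down, z forward; pixel columns grow to the right and rows downward; lengths in m; the calibration is good to about 2 mm. A picture is of the moment at which its call begins. There is no depth.
- ctrl.close_job(): hands the job in; it is judged then, once.
The state is a dict: "time": time; "joint_positions": joint angles; "qd": joint speeds; "joint_torque": joint torques, N m; "position": TCP position; "tool_rot": TCP orientation; "ft_force": force on the tool from outside, world axes, zero at the start; "torque": the same for the moment, N m; "grip_width": opening from 0.0 (shut) to 1.0 (fully open); "grip_force": force on a finger pad.
Only numpy, scipy, OpenCV 4.12 (cv2) and the standard library are available. Lean on these libraries where they do the work, as an engineer would, in place of code of your own. Each camera call takes 0.05 s, during which the arm holds its last target. There are 200 camera calls.

TASK

Make up two service kits from the stock: the round sieve and the brass elbow go into the round white pan (for the extractor), the perforated strainer plate and the straight brass hose nipple go into the rectangular white tray (for the packing machine), each piece lying flat on the floor of its container, the same way up as it lies now, and not on top of another. The sieve and the strainer plate are stacked with a black spacer board between them, the sieve on top: set this spacer board aside, squarely on the pile of spare spacer boards. Leave the pressure gauge where it lies.

Things in the scene. Friction and masses are not known exactly. Their poses are not given: they have to be found in the camera images.
- sieve: Round steel sieve disc with a dark mesh face, 44 mm diameter, 16 mm high, on top of the stack. Origin at the centre of its underside, z up.
- spacer: Loose rigid black plastic spacer board, 80 mm (x) by 60 mm (y), 8 mm thick, in the stack under the sieve and on the strainer plate. In y it overhangs the strainer plate by about 5 mm on each side. Origin at the centre of its underside, z up.
- strainer: Perforated steel strainer plate, 120 (x) by 50 (y) mm, 8 mm thick, bottom of the stack, its ends showing beyond the spacer board. It lies on a fixed grey block, 24 mm high, 110 long, only 40 wide in y, so the plate overhangs it by about 5 mm all round. Origin at the centre of its underside, z up.
- elbow: L-shaped brass elbow lying flat, 26 mm high, outline 78 (x) by 53 (y) mm; origin in the middle of this outline, 13 mm above its underside, z up. Corner: a 26 mm cube at (-26, -13.5). Long arm along +x, 20 mm thick tube, axis at y = -13.5, bare from x = -13 to 27 (grip it across y near x = 8), then a 26 mm thick collar to x = 39. Short arm along +y at x = -26, with a like collar, to y = 26.5.
- nipple: Straight brass hose nipple lying flat on the table along its x axis, 76 mm long: a 17 to 20 mm thick ribbed tube with a square shoulder in its middle, 26 mm long (x) by 28 mm wide (y) by 28 mm high, on which it rests. Origin at the centre of the shoulder, 14 mm above its underside. Both ends, and all four sides of the shoulder, are alike.
- pan: Round white pan, fixed, 200 mm outer diameter, 14 mm high; flat floor 4 mm above the table (origin), 184 mm across inside at the floor. Origin at the centre of its underside. Place for the sieve and the elbow.
- tray: Rectangular white tray, fixed, 190 mm (x) by 170 mm (y), 14 mm high, walls 4 mm thick, floor 4 mm above the table (origin). Origin at the centre of its underside. Place for the strainer plate and the nipple.
- pile: Pile of two spare black spacer boards, fixed, 80 mm (x) by 60 mm (y), 16 mm high in all. Origin at the centre of its underside, z up. The loose spacer board goes on top, long sides together.
- gauge: Round steel pressure gauge lying face up, 56 mm diameter, 27 mm high, loose; to be left where it lies. Origin at the centre of its underside.
Mind the look-alikes: they are no part of the job. Leave any purple look-alike of the spacer alone.

How it is judged:
At the end, for the whole second after the job is handed in: Sieve and elbow in the round pan, strainer plate and nipple in the rectangular tray, each flat on the floor (within 4 mm, 0.15 rad), centres inside the walls; the spacer board on the pile within 12 mm and 0.17 rad (half turns alike); all at rest (horizontal distance between each of sieve, elbow and pan below 0.085 m and z of sieve in the frame of pan below 0.008 m and angle between each of sieve, strainer's own z axis and vertical below 0.15 rad and z of elbow in the frame of pan below 0.021 m and angle between the z axis of elbow and the z axis of pan, either way round below 0.15 rad and x of strainer in the frame of tray between -0.075 and 0.075 m and y of strainer in the frame of tray between -0.075 and 0.075 m and z of strainer in the frame of tray below 0.008 m and x of nipple in the frame of tray between -0.08 and 0.08 m and y of nipple in the frame of tray between -0.075 and 0.075 m and z of nipple in the frame of tray below 0.022 m and angle between nipple's own x axis and vertical between 1.42 and 1.72 rad and horizontal distance between spacer and pile below 0.012 m and angle between the x axis of spacer and the x axis of pile, either way round below 0.17 rad and angle between spacer's own z axis and vertical below 0.1 rad and z of spacer in the frame of pile between 0.013 and 0.02 m and linear speed of each of sieve, elbow, strainer, nipple, spacer below 0.02 m/s); the robot touches nothing.
It fails at once if the pressure gauge was moved by more than 20 mm (distance of gauge from where it was at the start of the episode above 0.02 m).
It also fails if it takes over 128 s, if anything falls off the work surface, if the arm or the gripper's body presses on something with over 40 N, if the wrist force passes 120 N, or if a joint passes its speed limit or range.

## Working session

There is one attempt and no reset: what is moved stays moved. The work goes in short steps, Python scripts to look and compute and a tool call to move; the robot and the scene stay as the last step left them, time stands still between calls to the robot, and variables do not carry over. Pictures are saved under pics/ and viewed, at most 14 in all, crops included, and the job is handed in when it is done.

Besides the shell and the picture viewer there is one more tool, called after ">>>" as name([rows], argument=value, ...), one row to a line, values as JSON. send_rows: Moves the arm, as the interface text tells. Its arguments: {"type":"object","properties":{"motion":{"type":"array","items":{"type":"object","properties":{"claw":{"type":"number"},"slide":{"type":"array","items":{"type":"number"}},"delta_rot":{"type":"array","items":{"type":"number"}}}}},"grip_force":{"type":"number"}},"required":["motion"]}

```bash
mkdir -p pics; cat > h.py <<'E'
import numpy as np, cv2
from bench import ctrl
from scipy.spatial.transform import Rotation as R
def snap(n,fn):
    im=ctrl.get_image(n); cv2.imwrite('pics/'+fn,im['color']); np.save('pics/'+fn[:-4]+'.npy',im,allow_pickle=True); return im
def load(fn): return np.load('pics/'+fn,allow_pickle=True).item()
def ray(im,uv,z):
    uv=np.atleast_2d(np.array(uv,float)); d=np.c_[(uv[:,0]-im['cx'])/im['fx'],(uv[:,1]-im['cy'])/im['fy'],np.ones(len(uv))]
    P=im['pose']; d=d@P[:3,:3].T; o=P[:3,3]; return (o+d*((z-o[2])/d[:,2])[:,None])[:,:2]
def proj(im,p):
    P=np.linalg.inv(im['pose']); c=P[:3,:3]@np.array(p)+P[:3,3]; return c[0]/c[2]*im['fx']+im['cx'],c[1]/c[2]*im['fy']+im['cy']
E
python3 - <<'E'
from h import *
for n in('scene','side','wrist'):
    im=snap(n,n+'0.png'); print(n,im['fx'],im['pose'].round(3).tolist())
s=ctrl.get_state(); print(s)
a=cv2.imread('pics/scene0.png');b=cv2.imread('pics/side0.png')
E
```

```text
scene 500.5725109886081 [[-0.806, 0.313, -0.503, 1.123], [0.592, 0.4, -0.7, 0.855], [-0.018, -0.862, -0.507, 0.666], [0.0, 0.0, 0.0, 1.0]]
side 520.8520470604562 [[0.956, -0.175, 0.235, 0.187], [-0.293, -0.625, 0.724, -0.938], [0.02, -0.761, -0.649, 0.979], [0.0, 0.0, 0.0, 1.0]]
wrist 367.19624506408286 [[0.308, 0.918, 0.251, 0.131], [0.951, -0.296, -0.083, 0.64], [-0.002, 0.265, -0.964, 0.383], [0.0, 0.0, 0.0, 1.0]]
{'time': 0.15, 'joint_positions': array([-1.24390615,  0.32165559, -0.07008642,  1.45140002,  0.02257559,
        1.3708141 , -0.0568544 ]), 'qd': array([ 0.00089056, -0.00234263, -0.00024753, -0.00266213,  0.00095487,
       -0.00019265,  0.00044722]), 'joint_torque': array([ 3.93207329e-04, -4.91796827e+01, -4.04341333e-01, -3.12878931e+01,
       -6.40047784e-02,  4.04467760e-02,  1.37013953e-04]), 'position': array([0.19992693, 0.61807471, 0.24370825]), 'tool_rot': array([-4.89198939e-01, -3.10309797e+00,  2.32612840e-03]), 'ft_force': array([ 0.07342716,  0.12647767, -1.10828911]), 'torque': array([-0.03458308, -0.01461031,  0.01185738]), 'grip_force': 0.0, 'grip_width': 1.0013108600366964}
```

View pics/scene0.png

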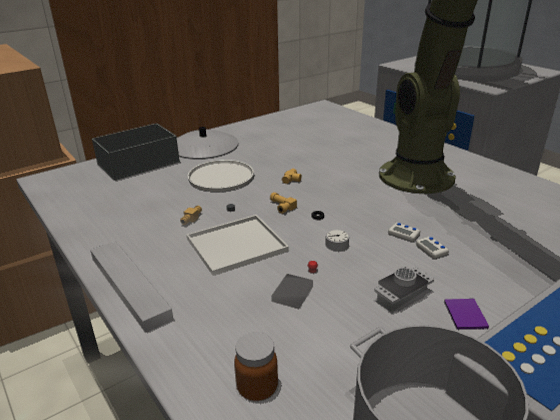

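View pics/side0.png

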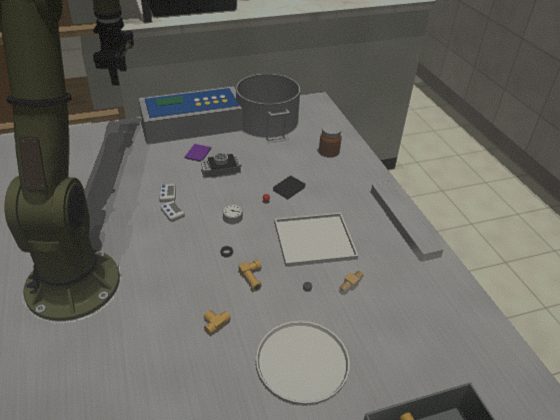

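```bash
python3 - <<'E'
from h import *
b=cv2.imread('pics/side0.png');a=cv2.imread('pics/scene0.png')
c=lambda i,x,y,w,h:cv2.resize(i[y:y+h,x:x+w],(400,300),interpolation=cv2.INTER_CUBIC)
cv2.imwrite('pics/c1.png',np.vstack([np.hstack([c(b,190,240,120,90),c(b,310,240,120,90)]),np.hstack([c(b,170,130,160,120),c(a,330,230,160,120)])]))
E
```

```text
(no output)
```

View pics/c1.png

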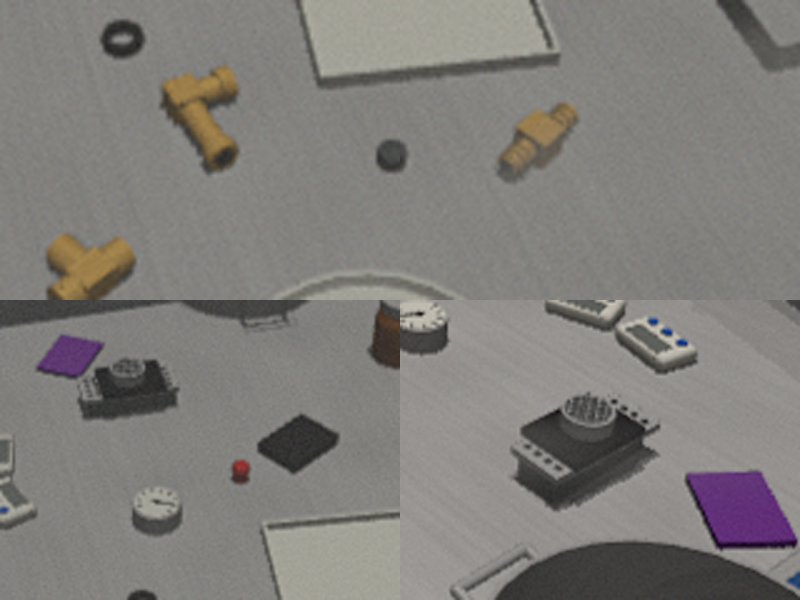

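```bash
python3 - <<'E'
from h import *
for f in('scene0','side0'):
    im=load(f+'.npy'); hsv=cv2.cvtColor(im['color'],cv2.COLOR_BGR2HSV)
    for nm,m,z in(('brass',cv2.inRange(hsv,(10,120,60),(30,255,255)),.013),('white',cv2.inRange(hsv,(15,5,165),(60,60,255)),.008),('dark',cv2.inRange(hsv,(0,0,0),(180,80,60)),.016)):
        m=cv2.morphologyEx(m,cv2.MORPH_OPEN,np.ones((2,2))) 
        for c in cv2.findContours(m,cv2.RETR_EXTERNAL,cv2.CHAIN_APPROX_NONE)[0]:
            if not 60<cv2.contourArea(c)<9000: continue
            p=ray(im,c[:,0,:],z); 
            if np.abs(p).max()>1: continue
            r=cv2.minAreaRect((p*1000).astype(np.float32)); x=c[:,0,:].mean(0)
            print(f,nm,x.round(),np.round(r[0]),np.round(r[1]),round(r[2]))
for f,uv in(('side0',[[221,163],[221,157],[232,213],[290,187]]),('scene0',[[404,287],[404,272],[337,240],[293,290]])):
    print(ray(load(f+'.npy'),uv,.03).round(3).tolist())
E
```

```text
scene0 brass [257. 368.] [807. 340.] [43. 71.] 62
scene0 brass [509. 357.] [450. 584.] [18. 20.] 53
scene0 brass [520. 348.] [415. 583.] [19. 20.] 53
scene0 brass [531. 339.] [381. 584.] [17. 20.] 53
scene0 brass [542. 331.] [348. 584.] [18. 21.] 53
scene0 brass [191. 213.] [ 652. -201.] [73. 33.] 15
scene0 brass [284. 203.] [421. -94.] [109.  59.] 76
scene0 brass [292. 177.] [ 312. -205.] [87. 50.] 52
scene0 white [338. 236.] [418. 114.] [44. 34.] 52
scene0 white [235. 245.] [630.  -9.] [148. 177.] 82
scene0 white [550. 174.] [-298.  243.] [123.  53.] 28
scene0 white [222. 176.] [ 471. -351.] [176. 166.] 1
scene0 white [361. 109.] [-295. -514.] [ 95. 168.] 1
scene0 dark [362. 406.] [716. 502.] [62. 33.] 53
scene0 dark [480. 375.] [526. 587.] [169. 126.] 28
scene0 dark [379. 365.] [643. 457.] [155.  43.] 37
scene0 dark [406. 295.] [462. 365.] [133.  42.] 4
scene0 dark [444. 201.] [ 94. 169.] [102.  46.] 67
scene0 dark [133. 151.] [ 594. -682.] [370. 294.] 90
scene0 dark [409.  90.] [-608. -564.] [284.  76.] 49
scene0 dark [382.  91.] [-526. -648.] [364.  34.] 44
scene0 dark [391.  77.] [-693. -736.] [380. 119.] 44
side0 brass [217. 320.] [ 309. -209.] [60. 48.] 28
side0 brass [252. 272.] [ 435. -100.] [52. 78.] 11
side0 dark [436. 408.] [ 675. -529.] [ 70. 221.] 74
side0 dark [ 80. 313.] [  22. -107.] [148.  34.] 11
side0 dark [ 63. 251.] [-35. 156.] [213. 473.] 9
side0 dark [290. 188.] [626. 194.] [89. 66.] 29
side0 dark [223. 168.] [455. 355.] [107.  98.] 0
[[0.455, 0.351], [0.462, 0.382], [0.43, 0.115], [0.622, 0.181]]
[[0.465, 0.359], [0.427, 0.325], [0.455, 0.15], [0.646, 0.231]]
```

```bash
cat >> h.py <<'E'
def go(x,y,z,yaw=None):
    """print slide(mm)/rot for target TCP; yaw = world angle (deg) of tool y (closing line)"""
    s=ctrl.get_state(); Rc=R.from_rotvec(s['tool_rot']); p=np.array(s['position'])
    cy=np.degrees(np.arctan2(*Rc.as_matrix()[[1,0],1])); 
    if yaw is None: yaw=cy
    yaw=cy+(yaw-cy+90)%180-90
    c,n=np.cos(np.radians(yaw)),np.sin(np.radians(yaw))
    ty=np.array([c,n,0]); tz=np.array([0,0,-1.]); tx=np.cross(ty,tz)
    Rt=R.from_matrix(np.c_[tx,ty,tz]); 
    print('slide',(Rc.inv().apply(np.array([x,y,z])-p)*1000).round(1).tolist(),'rot',(Rc.inv()*Rt).as_rotvec().round(4).tolist(),'yawnow',round(cy,1),'->',round(yaw,1),'t',round(s['time'],1),'q7',round(s['joint_positions'][6],2))
def st():
    s=ctrl.get_state(); print('t',round(s['time'],2),'p',np.round(s['position'],4),'grip',round(s['grip_width']*87,1),s['grip_force'],'F',np.round(s['ft_force'],1),'q',np.round(s['joint_positions'],2))
E
python3 -c "
from h import *
go(.46,.36,.245)"
```

```text
slide [-326.9, -165.5, -1.0] rot [-0.0015, 0.0001, 0.0] yawnow 72.1 -> 72.1 t 0.1 q7 -0.06
```

>>> send_rows([
  {"claw": 1,"slide": [-200,-100,0],"delta_rot": [0,0,0]},
  {"claw": 1,"slide": [-200,-100,0],"delta_rot": [0,0,0]},
  {"claw": 1,"slide": [-200,-100,0],"delta_rot": [0,0,0]},
  {"claw": 1,"slide": [-200,-100,0],"delta_rot": [0,0,0]},
  {"claw": 1,"slide": [-200,-100,0],"delta_rot": [0,0,0]},
], grip_force=20)

```text
time: 0.65
position: [0.3642, 0.457, 0.2445]
tool_rot: [0.5, 3.099, -0.003]
ft_force: [0.5, 0.2, 0.8]
grip_width: 0.999
grip_force: 0.0
```

>>> send_rows([
  {"claw": 1,"slide": [-127,-65,0],"delta_rot": [0,0,0]},
  {"claw": 1,"slide": [-127,-65,0],"delta_rot": [0,0,0]},
  {"claw": 1,"slide": [-127,-65,0],"delta_rot": [0,0,0]},
  {"claw": 1,"slide": [-127,-65,0],"delta_rot": [0,0,0]},
  {"claw": 1,"slide": [-127,-65,0],"delta_rot": [0,0,0]},
])

```text
time: 1.15
position: [0.4611, 0.3597, 0.2443]
tool_rot: [-0.494, -3.102, 0.0]
ft_force: [-1.4, 0.3, -0.4]
grip_width: 1.003
grip_force: 0.0
```

```bash
python3 -c "
from h import *
st();im=snap('wrist','w1.png');print(proj(im,[.46,.36,.04]))"
```

```text
t 1.15 p [0.4611 0.3597 0.2443] grip 87.2 0.0 F [-1.4  0.3 -0.4] q [-0.84  0.18  0.15  1.63 -0.03  1.34  0.57]
(np.float64(278.9826269672088), np.float64(185.83131336524187))
```

View pics/w1.png

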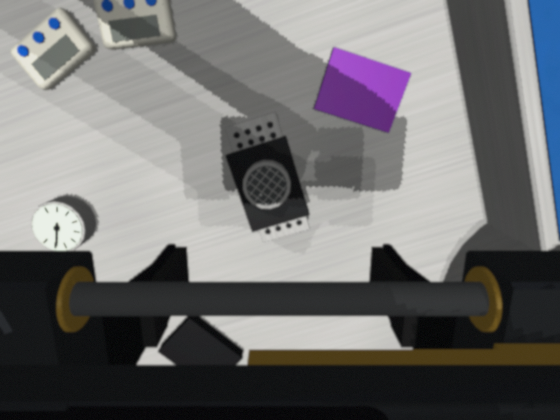

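The wrist image shows the sieve centred near (267,184), the black spacer from (226,152) to (308,213), strainer ends above and below, gauge at (58,225), and pile at (200,350).

```bash
python3 - <<'E'
from h import *
im=load('w1.npy'); g=cv2.cvtColor(im['color'],cv2.COLOR_BGR2GRAY)
m=cv2.inRange(g,0,40); m[:120]=0;m[240:]=0;m[:,:215]=0;m[:,320:]=0
c=max(cv2.findContours(m,cv2.RETR_EXTERNAL,cv2.CHAIN_APPROX_NONE)[0],key=cv2.contourArea)
h=cv2.convexHull(c); p=ray(im,h[:,0,:],.040)
r=cv2.minAreaRect((p*1000).astype(np.float32)); print('spacer',r,cv2.contourArea(c)); print(cv2.boxPoints(cv2.minAreaRect(h)).round().tolist())
q=cv2.HoughCircles(cv2.GaussianBlur(g[150:225,230:305],(3,3),0),cv2.HOUGH_GRADIENT,1,30,param1=100,param2=12,minRadius=18,maxRadius=32)
for a in q[0][:3]:
    print('sieve',a+[230,150,0],[ray(im,a[:2]+[230,150],z).round(4).tolist() for z in(.056,.05)], a[2]*(im['pose'][2,3]-.056)/im['fx'])
E
```

```text
spacer ((450.5501403808594, 350.2097473144531), (58.11982727050781, 67.92138671875), 89.09783935546875) 1751.0
[[225.0, 154.0], [285.0, 136.0], [305.0, 204.0], [246.0, 222.0]]
sieve [265.5        184.5         24.29999924] [[[0.4519, 0.3497]], [[0.453, 0.3492]]] 0.021702080719702952
```

```bash
python3 - <<'E'
from h import *
im=load('w1.npy'); g=cv2.cvtColor(im['color'],cv2.COLOR_BGR2GRAY)
# profile along spacer/strainer axis lines at y offsets away from the sieve
for z,y0 in((.040,.325),(.040,.374)):
    xs=np.arange(.385,.53,.003); print(y0,[ (round(x*1000),int(g[int(round(v)),int(round(u))])) for x in xs for u,v in [proj(im,[x,y0,z])]])
go(.452,.350,.11,89); go(.452,.350,.064,89)
E
```

```text
0.325 [(385, 164), (388, 156), (391, 149), (394, 134), (397, 94), (400, 87), (403, 87), (406, 88), (409, 88), (412, 89), (415, 82), (418, 21), (421, 13), (424, 15), (427, 16), (430, 16), (433, 15), (436, 16), (439, 14), (442, 15), (445, 16), (448, 16), (451, 23), (454, 30), (457, 27), (460, 24), (463, 15), (466, 32), (469, 45), (472, 50), (475, 50), (478, 49), (481, 49), (484, 48), (487, 46), (490, 46), (493, 47), (496, 155), (499, 192), (502, 200), (505, 199), (508, 198), (511, 198), (514, 199), (517, 200), (520, 195), (523, 200), (526, 201), (529, 200)]
0.374 [(385, 103), (388, 101), (391, 104), (394, 104), (397, 112), (400, 111), (403, 108), (406, 111), (409, 111), (412, 109), (415, 102), (418, 29), (421, 24), (424, 25), (427, 23), (430, 25), (433, 19), (436, 14), (439, 16), (442, 17), (445, 17), (448, 15), (451, 16), (454, 16), (457, 18), (460, 17), (463, 17), (466, 16), (469, 14), (472, 16), (475, 18), (478, 41), (481, 39), (484, 40), (487, 44), (490, 45), (493, 45), (496, 117), (499, 192), (502, 188), (505, 187), (508, 185), (511, 179), (514, 185), (517, 185), (520, 186), (523, 198), (526, 202), (529, 196)]
slide [3.8, -13.2, 134.3] rot [0.0002, -0.0011, -0.2952] yawnow 72.1 -> 89.0 t 1.2 q7 0.57
slide [3.7, -13.2, 180.3] rot [0.0002, -0.0011, -0.2952] yawnow 72.1 -> 89.0 t 1.2 q7 0.57
```

>>> send_rows([
  {"claw": 1,"slide": [4,-13,40],"delta_rot": [0,0,-0.15]},
  {"claw": 1,"slide": [4,-13,90],"delta_rot": [0,0,-0.295]},
  {"claw": 1,"slide": [4,-13,134],"delta_rot": [0,0,-0.295]},
  {"claw": 1,"slide": [4,-13,165],"delta_rot": [0,0,-0.295]},
  {"claw": 1,"slide": [4,-13,180],"delta_rot": [0,0,-0.295]},
])

```text
time: 1.7
position: [0.4492, 0.3501, 0.0611]
tool_rot: [-0.022, -3.137, 0.005]
ft_force: [-0.4, -0.4, 1.1]
grip_width: 0.999
grip_force: 0.0
```

>>> send_rows([
  {"claw": 1,"slide": [0,0,0],"delta_rot": [0,0,0]},
  {"claw": 0,"slide": [0,0,0],"delta_rot": [0,0,0]},
  {"claw": -0.3,"slide": [0,0,0],"delta_rot": [0,0,0]},
  {"claw": -0.3,"slide": [0,0,0],"delta_rot": [0,0,0]},
  {"claw": -0.3,"slide": [0,0,0],"delta_rot": [0,0,0]},
], grip_force=15)

```text
time: 2.2
position: [0.4533, 0.3503, 0.0659]
tool_rot: [0.028, 3.14, 0.002]
ft_force: [1.6, 0.2, 0.2]
grip_width: 0.723
grip_force: 0.0
```

```bash
python3 -c "
from h import *
st(); go(.452,.35,.064,89); go(.452,.35,.17,89)"
```

```text
t 2.2 p [0.4533 0.3503 0.0659] grip 62.9 0.0 F [1.6 0.2 0.2] q [-0.8   0.31  0.11  1.85 -0.04  0.98  0.88]
slide [1.3, -0.3, 1.9] rot [0.0016, 0.0017, -0.0004] yawnow 89.0 -> 89.0 t 2.2 q7 0.88
slide [1.1, -0.1, -104.1] rot [0.0016, 0.0017, -0.0004] yawnow 89.0 -> 89.0 t 2.2 q7 0.88
```

>>> send_rows([
  {"claw": -0.3,"slide": [0,0,1],"delta_rot": [0,0,0]},
  {"claw": -0.3,"slide": [0,0,1],"delta_rot": [0,0,0]},
  {"claw": -0.3,"slide": [0,0,1],"delta_rot": [0,0,0]},
  {"claw": -0.3,"slide": [0,0,1],"delta_rot": [0,0,0]},
  {"claw": -0.3,"slide": [0,0,1],"delta_rot": [0,0,0]},
])

```text
time: 2.7
position: [0.4526, 0.3497, 0.0636]
tool_rot: [0.028, 3.141, -0.0]
ft_force: [-1.1, -0.8, 1.9]
grip_width: 0.5
grip_force: 15.0
```

```bash
python3 -c "
from h import *
st()"
```

```text
t 2.7 p [0.4526 0.3497 0.0636] grip 43.5 15.00006303191185 F [-1.1 -0.8  1.9] q [-0.8   0.31  0.11  1.85 -0.04  0.98  0.88]
```

>>> send_rows([
  {"claw": -0.3,"slide": [0,0,-10],"delta_rot": [0,0,0]},
  {"claw": -0.3,"slide": [0,0,-35],"delta_rot": [0,0,0]},
  {"claw": -0.3,"slide": [-5,-10,-75],"delta_rot": [0,0,0]},
  {"claw": -0.3,"slide": [-20,-45,-105],"delta_rot": [0,0,0]},
  {"claw": -0.3,"slide": [-35,-85,-115],"delta_rot": [0,0,0]},
])

```text
time: 3.2
position: [0.4878, 0.2658, 0.1832]
tool_rot: [0.022, 3.136, 0.007]
ft_force: [0.5, -0.7, -0.9]
grip_width: 0.504
grip_force: 15.0
```

>>> send_rows([
  {"claw": -0.3,"slide": [-10,-45,0],"delta_rot": [0,0,0]},
  {"claw": -0.3,"slide": [-15,-90,0],"delta_rot": [0,0,0]},
  {"claw": -0.3,"slide": [-20,-135,0],"delta_rot": [0,0,0]},
  {"claw": -0.3,"slide": [-20,-180,0],"delta_rot": [0,0,0]},
  {"claw": -0.3,"slide": [-20,-225,0],"delta_rot": [0,0,0]},
])

```text
time: 3.7
position: [0.5019, 0.0369, 0.1792]
tool_rot: [0.028, 3.141, 0.001]
ft_force: [0.2, 1.0, -1.3]
grip_width: 0.501
grip_force: 15.0
```

>>> send_rows([
  {"claw": -0.3,"slide": [0,-45,0],"delta_rot": [0,0,0]},
  {"claw": -0.3,"slide": [0,-90,0],"delta_rot": [0,0,0]},
  {"claw": -0.3,"slide": [5,-135,0],"delta_rot": [0,0,0]},
  {"claw": -0.3,"slide": [15,-180,0],"delta_rot": [0,0,0]},
  {"claw": -0.3,"slide": [25,-225,0],"delta_rot": [0,0,0]},
])

```text
time: 4.2
position: [0.4725, -0.1875, 0.1792]
tool_rot: [0.028, 3.14, 0.001]
ft_force: [1.2, -0.3, -1.2]
grip_width: 0.498
grip_force: 15.0
```

>>> send_rows([
  {"claw": -0.3,"slide": [10,-40,-10],"delta_rot": [0,0,0]},
  {"claw": -0.3,"slide": [20,-80,-20],"delta_rot": [0,0,0]},
  {"claw": -0.3,"slide": [25,-110,-30],"delta_rot": [0,0,0]},
  {"claw": -0.3,"slide": [25,-130,-30],"delta_rot": [0,0,0]},
  {"claw": -0.3,"slide": [25,-130,-30],"delta_rot": [0,0,0]},
])

```text
time: 4.7
position: [0.4446, -0.3189, 0.2096]
tool_rot: [0.036, 3.14, -0.003]
ft_force: [-0.6, 0.6, -0.8]
grip_width: 0.502
grip_force: 15.0
```

```bash
python3 -c "
from h import *
st();im=snap('wrist','w2.png')"
```

```text
t 4.7 p [ 0.4446 -0.3189  0.2096] grip 43.7 14.999377280473709 F [-0.6  0.6 -0.8] q [-0.06  0.13  0.69  1.78 -0.09  1.26  2.2 ]
```

View pics/w2.png

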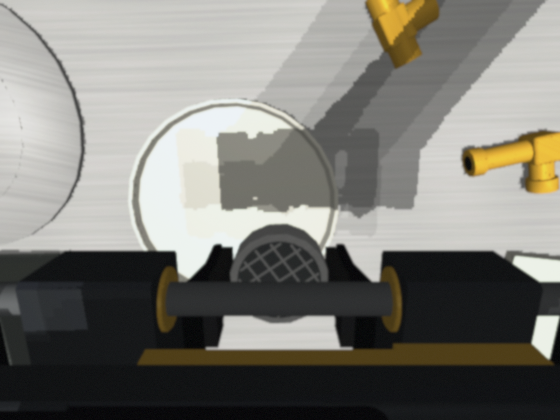

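```bash
python3 - <<'E'
from h import *
im=load('w2.npy'); hsv=cv2.cvtColor(im['color'],cv2.COLOR_BGR2HSV); g=cv2.cvtColor(im['color'],cv2.COLOR_BGR2GRAY)
e=cv2.Canny(g,60,150); P=[]
# outermost rim edge radially from (235,200), upper half
for a in np.radians(np.arange(165,375,5)):
    for r in range(118,85,-1):
        u,v=235+r*np.cos(a),200+r*np.sin(a)
        if v<245 and e[int(round(v)),int(round(u))]: P.append((u,v)); break
p=ray(im,P,.014)
for k in range(3):
    A=np.c_[2*p,np.ones(len(p))]; s=np.linalg.lstsq(A,(p**2).sum(1),rcond=None)[0]; rr=np.sqrt(s[2]+s[0]**2+s[1]**2); d=np.abs(np.hypot(*(p-s[:2]).T)-rr); p=p[d<max(.002,np.median(d)*1.5)]
print('pan',s[:2],rr,len(p))
m=cv2.inRange(hsv,(10,150,60),(30,255,255)); m[:, :440]=0
c=max(cv2.findContours(m,cv2.RETR_EXTERNAL,cv2.CHAIN_APPROX_NONE)[0],key=cv2.contourArea)
q=ray(im,c[:,0,:],.02); r=cv2.minAreaRect((q*1000).astype(np.float32)); print('elbow',r)
print('arm end',ray(im,[[467,160],[543,192],[530,150]],.015))
go(s[0],s[1]-.05,.10,60)
E
```

```text
pan [ 0.46237053 -0.3623984 ] 0.09987544294834218 31
elbow ((427.75421142578125, -109.73922729492188), (55.08893585205078, 84.21928405761719), 6.276632785797119)
arm end [[ 0.42168686 -0.1476339 ]
 [ 0.45321648 -0.07359754]
 [ 0.41394211 -0.09182975]]
slide [-19.2, -95.5, 109.0] rot [-0.0001, 0.0003, 0.5027] yawnow 88.8 -> 60.0 t 4.8 q7 2.2
```

```bash
python3 - <<'E'
from h import *
go(.520,-.362,.06,75);go(.520,-.362,.029,75)
E
```

```text
slide [-75.7, -43.9, 149.0] rot [-0.0001, 0.0003, 0.2409] yawnow 88.8 -> 75.0 t 4.8 q7 2.2
slide [-75.7, -43.9, 180.0] rot [-0.0001, 0.0003, 0.2409] yawnow 88.8 -> 75.0 t 4.8 q7 2.2
```

>>> send_rows([
  {"claw": -0.3,"slide": [-38,-22,20],"delta_rot": [0,0,0.12]},
  {"claw": -0.3,"slide": [-70,-41,50],"delta_rot": [0,0,0.24]},
  {"claw": -0.3,"slide": [-76,-44,95],"delta_rot": [0,0,0.24]},
  {"claw": -0.3,"slide": [-76,-44,130],"delta_rot": [0,0,0.24]},
  {"claw": -0.3,"slide": [-76,-44,160],"delta_rot": [0,0,0.24]},
])

```text
time: 5.25
position: [0.5212, -0.3577, 0.0456]
tool_rot: [-0.4, -3.113, -0.004]
ft_force: [-0.1, 0.3, -0.6]
grip_width: 0.499
grip_force: 15.0
```

```bash
python3 -c "
from h import *
go(.520,-.362,.0285,75)"
```

```text
slide [-0.0, -4.5, 17.1] rot [0.0021, -0.0031, 0.0065] yawnow 75.4 -> 75.0 t 5.2 q7 2.14
```

>>> send_rows([
  {"claw": -0.3,"slide": [0,0,7],"delta_rot": [0,0,0]},
  {"claw": -0.3,"slide": [0,0,14],"delta_rot": [0,0,0]},
  {"claw": -0.3,"slide": [0,0,20],"delta_rot": [0,0,0]},
  {"claw": -0.3,"slide": [0,0,20],"delta_rot": [0,0,0]},
  {"claw": -0.3,"slide": [0,0,20],"delta_rot": [0,0,0]},
])

```text
time: 5.75
position: [0.5218, -0.3609, 0.0298]
tool_rot: [0.403, 3.113, -0.0]
ft_force: [-0.6, -0.7, 0.1]
grip_width: 0.503
grip_force: 15.0
```

Lower 1.5 mm more, then release and rise.

>>> send_rows([
  {"claw": -0.3,"slide": [0,0,2],"delta_rot": [0,0,0]},
  {"claw": -0.3,"slide": [0,0,2],"delta_rot": [0,0,0]},
  {"claw": 0.4,"slide": [0,0,2],"delta_rot": [0,0,0]},
  {"claw": 0.4,"slide": [0,0,2],"delta_rot": [0,0,0]},
  {"claw": 0.4,"slide": [0,0,2],"delta_rot": [0,0,0]},
])

```text
time: 6.25
position: [0.5211, -0.3601, 0.0266]
tool_rot: [0.404, 3.116, 0.001]
ft_force: [0.1, 1.1, 0.8]
grip_width: 0.666
grip_force: 0.8
```

>>> send_rows([
  {"claw": 0.6,"slide": [0,0,0],"delta_rot": [0,0,0]},
  {"claw": 1,"slide": [0,0,-20],"delta_rot": [0,0,0]},
  {"claw": 1,"slide": [0,0,-60],"delta_rot": [0,0,0]},
  {"claw": 1,"slide": [0,0,-110],"delta_rot": [0,0,0]},
  {"claw": 1,"slide": [0,0,-160],"delta_rot": [0,0,0]},
])

```text
time: 6.75
position: [0.5202, -0.3606, 0.1876]
tool_rot: [-0.404, -3.114, 0.0]
ft_force: [1.2, 0.2, -0.3]
grip_width: 0.982
grip_force: 0.0
```

```bash
python3 -c "
from h import *
st();go(.45,-.13,.23,75);go(.45,-.13,.23,0)"
```

```text
t 6.75 p [ 0.5202 -0.3606  0.1876] grip 85.4 0.0 F [ 1.2  0.2 -0.3] q [-0.    0.38  0.72  1.59 -0.26  1.27  2.07]
slide [126.9, 205.0, -42.3] rot [-0.0002, -0.0015, 0.0035] yawnow 75.2 -> 75.0 t 6.8 q7 2.07
slide [126.9, 205.0, -42.3] rot [-0.0012, -0.0012, 1.3125] yawnow 75.2 -> 0.0 t 6.8 q7 2.07
```

>>> send_rows([
  {"claw": 1,"slide": [20,30,-42],"delta_rot": [0,0,0.14]},
  {"claw": 1,"slide": [40,65,-42],"delta_rot": [0,0,0.28]},
  {"claw": 1,"slide": [60,100,-42],"delta_rot": [0,0,0.42]},
  {"claw": 1,"slide": [80,135,-42],"delta_rot": [0,0,0.56]},
  {"claw": 1,"slide": [100,165,-42],"delta_rot": [0,0,0.7]},
])

```text
time: 7.25
position: [0.4686, -0.1816, 0.2285]
tool_rot: [-1.387, -2.819, -0.001]
ft_force: [0.5, 1.3, 0.0]
grip_width: 0.998
grip_force: 0.0
```

```bash
python3 -c "
from h import *
st();go(.46,-.13,.23,0)"
```

```text
t 7.25 p [ 0.4686 -0.1816  0.2285] grip 86.8 0.0 F [0.5 1.3 0. ] q [-0.41 -0.    0.74  1.85  0.    1.29  0.98]
slide [46.1, 24.7, -1.5] rot [0.0001, -0.0006, 0.6564] yawnow 37.6 -> 0.0 t 7.2 q7 0.98
```

>>> send_rows([
  {"claw": 1,"slide": [10,5,0],"delta_rot": [0,0,0.14]},
  {"claw": 1,"slide": [20,10,0],"delta_rot": [0,0,0.28]},
  {"claw": 1,"slide": [30,15,0],"delta_rot": [0,0,0.42]},
  {"claw": 1,"slide": [40,20,0],"delta_rot": [0,0,0.55]},
  {"claw": 1,"slide": [40,20,0],"delta_rot": [0,0,0.6]},
])

```text
time: 7.75
position: [0.4601, -0.1377, 0.2284]
tool_rot: [-2.154, -2.285, -0.001]
ft_force: [0.1, -0.0, 0.3]
grip_width: 0.998
grip_force: 0.0
```

```bash
python3 -c "
from h import *
st();im=snap('wrist','w3.png');print(proj(im,[.428,-.11,.02]))"
```

```text
t 7.75 p [ 0.4601 -0.1377  0.2284] grip 86.8 0.0 F [ 0.1 -0.   0.3] q [-0.45 -0.06  0.66  1.9   0.04  1.29  0.26]
(np.float64(247.06695206110973), np.float64(155.07640925554347))
```

View pics/w3.png

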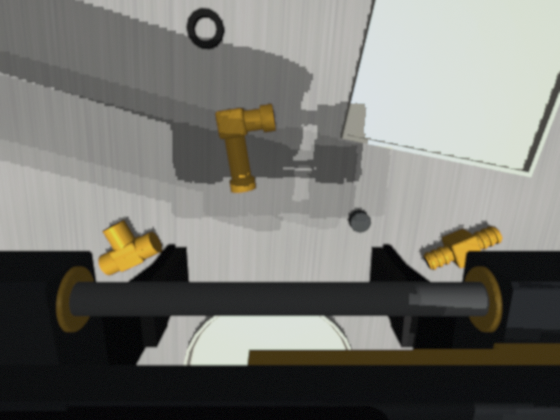

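Elbow: corner (231,122), long collar (242,185), short collar (270,117). Nipple at (462,247), tray corner (345,137), gripper clear.

```bash
python3 - <<'E'
from h import *
im=load('w3.npy'); hsv=cv2.cvtColor(im['color'],cv2.COLOR_BGR2HSV)
m=cv2.inRange(hsv,(10,120,40),(35,255,255))
pts=[]
for v in range(142,172,3):
    u=np.where(m[v,200:290])[0]+200; pts.append((u.mean(),v,np.ptp(u)+1))
pts=np.array(pts); w=ray(im,pts[:,:2],.014); print(w.round(4).tolist(),pts[:,2])
d=w[-1]-w[0]; print('arm dir deg',np.degrees(np.arctan2(d[1],d[0])))
sub=m.copy(); sub[:,:200]=0; sub[:,300:]=0; sub[:90]=0; sub[200:]=0
c=max(cv2.findContours(sub,cv2.RETR_EXTERNAL,cv2.CHAIN_APPROX_NONE)[0],key=cv2.contourArea)
print('elbow',cv2.minAreaRect((ray(im,c[:,0,:],.016)*1000).astype(np.float32)))
sub=m.copy(); sub[:,:415]=0; sub[285:]=0; sub[:215]=0
c=max(cv2.findContours(sub,cv2.RETR_EXTERNAL,cv2.CHAIN_APPROX_NONE)[0],key=cv2.contourArea)
print('nip',cv2.minAreaRect((ray(im,c[:,0,:],.016)*1000).astype(np.float32)))
# tray corners of rim
g=cv2.cvtColor(im['color'],cv2.COLOR_BGR2GRAY)
print('tray corners',ray(im,[[343,137],[530,174]],.010))
E
```

```text
[[0.4151, -0.0991], [0.4161, -0.1018], [0.4162, -0.1047], [0.4173, -0.1075], [0.4178, -0.1103], [0.4184, -0.1132], [0.419, -0.116], [0.4195, -0.1189], [0.4201, -0.1218], [0.4207, -0.1247]] [20. 20. 20. 20. 19. 20. 19. 20. 19. 20.]
arm dir deg -77.74471762574757
elbow ((430.0773620605469, -105.02694702148438), (53.56493377685547, 78.84698486328125), 11.568567276000977)
nip ((649.9067993164062, -190.76531982421875), (74.55535125732422, 42.39093017578125), 45.17148208618164)
tray corners [[ 0.51846711 -0.08851135]
 [ 0.70599472 -0.11325998]]
```

```bash
python3 -c "
from h import *
go(.4185,-.1155,.0255,12)"
```

```text
slide [25.3, -40.2, 203.0] rot [-0.0001, -0.0009, -0.1512] yawnow 3.3 -> 12.0 t 7.8 q7 0.27
```

>>> send_rows([
  {"claw": 1,"slide": [20,-30,30],"delta_rot": [0,0,-0.1]},
  {"claw": 1,"slide": [25,-40,75],"delta_rot": [0,0,-0.151]},
  {"claw": 1,"slide": [25,-40,120],"delta_rot": [0,0,-0.151]},
  {"claw": 1,"slide": [25,-40,155],"delta_rot": [0,0,-0.151]},
  {"claw": 1,"slide": [25,-40,170],"delta_rot": [0,0,-0.151]},
])

```text
time: 8.3
position: [0.4161, -0.1167, 0.0557]
tool_rot: [-1.971, -2.441, 0.005]
ft_force: [-0.1, -0.2, 0.7]
grip_width: 1.0
grip_force: 0.0
```

```bash
python3 -c "
from h import *
st();go(.4185,-.1155,.0255,12)"
```

```text
t 8.3 p [ 0.4161 -0.1167  0.0557] grip 87.0 0.0 F [-0.1 -0.2  0.7] q [-0.46  0.05  0.69  2.19 -0.04  0.92  0.47]
slide [0.7, 2.7, 30.2] rot [-0.005, -0.0013, 0.0031] yawnow 12.2 -> 12.0 t 8.3 q7 0.47
```

>>> send_rows([
  {"claw": 0.6,"slide": [0,0,15],"delta_rot": [0,0,0]},
  {"claw": 0.2,"slide": [0,0,26],"delta_rot": [0,0,0]},
  {"claw": 0,"slide": [0,0,32],"delta_rot": [0,0,0]},
  {"claw": -0.3,"slide": [0,0,32],"delta_rot": [0,0,0]},
  {"claw": -0.3,"slide": [0,0,32],"delta_rot": [0,0,0]},
], grip_force=40)

```text
time: 8.8
position: [0.4193, -0.1168, 0.0271]
tool_rot: [1.974, 2.444, 0.001]
ft_force: [0.6, 0.2, 0.1]
grip_width: 0.633
grip_force: 0.0
```

```bash
python3 -c "
from h import *
st();go(.4185,-.1155,.0255,12)"
```

```text
t 8.8 p [ 0.4193 -0.1168  0.0271] grip 55.0 0.0 F [0.6 0.2 0.1] q [-0.44  0.12  0.69  2.21 -0.1   0.84  0.52]
slide [1.4, -0.5, 1.6] rot [0.0006, -0.0003, 0.0028] yawnow 12.2 -> 12.0 t 8.8 q7 0.52
```

>>> send_rows([
  {"claw": -0.6,"slide": [1,0,1],"delta_rot": [0,0,0]},
  {"claw": -0.8,"slide": [1,0,1],"delta_rot": [0,0,0]},
  {"claw": -0.8,"slide": [1,0,1],"delta_rot": [0,0,0]},
  {"claw": -0.8,"slide": [1,0,1],"delta_rot": [0,0,0]},
  {"claw": -0.8,"slide": [1,0,1],"delta_rot": [0,0,0]},
])

```text
time: 9.3
position: [0.4189, -0.1156, 0.0259]
tool_rot: [-1.973, -2.444, -0.001]
ft_force: [0.6, 0.3, 0.6]
grip_width: 0.216
grip_force: 40.0
```

>>> send_rows([
  {"claw": -0.8,"slide": [0,0,0],"delta_rot": [0,0,0]},
  {"claw": -0.8,"slide": [0,0,0],"delta_rot": [0,0,0]},
  {"claw": -0.8,"slide": [0,0,0],"delta_rot": [0,0,0]},
  {"claw": -0.8,"slide": [0,0,-10],"delta_rot": [0,0,0]},
  {"claw": -0.8,"slide": [0,0,-40],"delta_rot": [0,0,0]},
])

```text
time: 9.8
position: [0.4159, -0.1155, 0.0643]
tool_rot: [-1.971, -2.44, 0.007]
ft_force: [1.2, 0.5, -1.1]
grip_width: 0.216
grip_force: 39.9
```

```bash
python3 -c "
from h import *
st();go(.4204,-.3725,.11,12);go(.4204,-.3725,.06,12)"
```

```text
t 9.8 p [ 0.4159 -0.1155  0.0643] grip 18.8 39.94905352592468 F [ 1.2  0.5 -1.1] q [-0.47  0.03  0.69  2.19 -0.02  0.94  0.45]
slide [-252.1, -49.9, -45.6] rot [-0.0068, -0.0009, 0.0025] yawnow 12.1 -> 12.0 t 9.8 q7 0.45
slide [-252.2, -49.6, 4.4] rot [-0.0068, -0.0009, 0.0025] yawnow 12.1 -> 12.0 t 9.8 q7 0.45
```

>>> send_rows([
  {"claw": -0.8,"slide": [-20,-4,-40],"delta_rot": [0,0,0]},
  {"claw": -0.8,"slide": [-65,-13,-46],"delta_rot": [0,0,0]},
  {"claw": -0.8,"slide": [-110,-22,-46],"delta_rot": [0,0,0]},
  {"claw": -0.8,"slide": [-155,-31,-46],"delta_rot": [0,0,0]},
  {"claw": -0.8,"slide": [-200,-40,-46],"delta_rot": [0,0,0]},
])

```text
time: 10.3
position: [0.4217, -0.321, 0.1124]
tool_rot: [1.972, 2.445, 0.002]
ft_force: [0.1, -0.1, -0.8]
grip_width: 0.218
grip_force: 40.0
```

>>> send_rows([
  {"claw": -0.8,"slide": [-35,-7,0],"delta_rot": [0,0,0]},
  {"claw": -0.8,"slide": [-52,-10,10],"delta_rot": [0,0,0]},
  {"claw": -0.8,"slide": [-52,-10,30],"delta_rot": [0,0,0]},
  {"claw": -0.8,"slide": [-52,-10,50],"delta_rot": [0,0,0]},
  {"claw": -0.8,"slide": [-52,-10,50],"delta_rot": [0,0,0]},
])

```text
time: 10.8
position: [0.4209, -0.371, 0.0593]
tool_rot: [-1.97, -2.439, 0.001]
ft_force: [0.3, -0.0, -1.7]
grip_width: 0.218
grip_force: 39.9
```

```bash
python3 -c "
from h import *
st();go(.4204,-.3725,.0295,12)"
```

```text
t 10.8 p [ 0.4209 -0.371   0.0593] grip 19.0 39.94952917098999 F [ 0.3 -0.  -1.7] q [-0.03  0.4   0.84  1.89 -0.35  1.01  1.17]
slide [-1.5, -0.7, 29.8] rot [-0.0044, -0.0045, 0.0023] yawnow 12.1 -> 12.0 t 10.8 q7 1.17
```

>>> send_rows([
  {"claw": -0.8,"slide": [-1,0,12],"delta_rot": [0,0,0]},
  {"claw": -0.8,"slide": [-1,0,22],"delta_rot": [0,0,0]},
  {"claw": -0.8,"slide": [-1,0,29],"delta_rot": [0,0,0]},
  {"claw": -0.8,"slide": [-1,0,29],"delta_rot": [0,0,0]},
  {"claw": -0.8,"slide": [-1,0,29],"delta_rot": [0,0,0]},
])

```text
time: 11.3
position: [0.4231, -0.3735, 0.0327]
tool_rot: [-1.973, -2.444, -0.0]
ft_force: [-0.3, 0.7, -1.7]
grip_width: 0.218
grip_force: 39.9
```

>>> send_rows([
  {"claw": -0.8,"slide": [0,0,1],"delta_rot": [0,0,0]},
  {"claw": -0.2,"slide": [0,0,1],"delta_rot": [0,0,0]},
  {"claw": -0.2,"slide": [0,0,1],"delta_rot": [0,0,0]},
  {"claw": -0.2,"slide": [0,0,1],"delta_rot": [0,0,0]},
  {"claw": -0.2,"slide": [0,0,1],"delta_rot": [0,0,0]},
])

```text
time: 11.8
position: [0.4232, -0.3736, 0.0318]
tool_rot: [-1.974, -2.444, -0.001]
ft_force: [-0.1, 0.2, 0.3]
grip_width: 0.39
grip_force: 0.0
```

```bash
python3 -c "
from h import *
st();go(.64,-.20,.21,12)"
```

```text
t 11.8 p [ 0.4232 -0.3736  0.0318] grip 33.9 0.0 F [-0.1  0.2  0.3] q [-0.    0.45  0.81  1.91 -0.4   0.96  1.21]
slide [124.1, 248.5, -178.1] rot [0.0003, -0.0003, 0.0027] yawnow 12.2 -> 12.0 t 11.8 q7 1.21
```

>>> send_rows([
  {"claw": -0.2,"slide": [0,0,-15],"delta_rot": [0,0,0]},
  {"claw": 0.2,"slide": [0,0,-55],"delta_rot": [0,0,0]},
  {"claw": 0.5,"slide": [0,10,-105],"delta_rot": [0,0,0.1]},
  {"claw": 1,"slide": [15,45,-140],"delta_rot": [0,0,0.24]},
  {"claw": 1,"slide": [35,85,-160],"delta_rot": [0,0,0.38]},
])

```text
time: 12.3
position: [0.4979, -0.3251, 0.1961]
tool_rot: [2.408, 2.01, 0.004]
ft_force: [1.1, -0.4, 0.0]
grip_width: 0.678
grip_force: 0.0
```

```bash
python3 -c "
from h import *
st();im=snap('wrist','w4.png');go(.64,-.20,.21,-45)"
```

```text
t 12.3 p [ 0.4979 -0.3251  0.1961] grip 59.0 0.0 F [ 1.1 -0.4  0. ] q [-0.26  0.33  0.96  1.69 -0.28  1.26  0.59]
slide [137.4, 109.8, -10.6] rot [0.0107, -0.0064, 0.612] yawnow -9.9 -> -45.0 t 12.3 q7 0.57
```

View pics/w4.png

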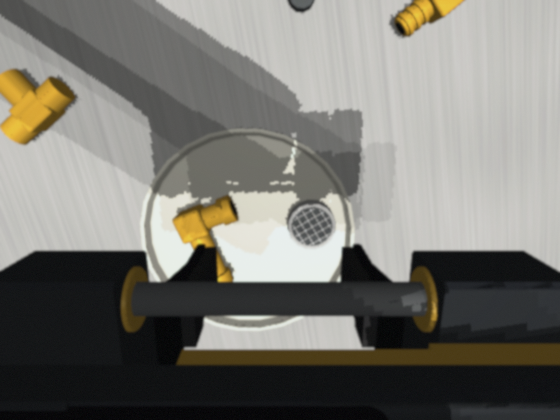

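The sieve (311,224) and elbow (207,222) both lie in the pan, apart. Next is the nipple.

>>> send_rows([
  {"claw": 1,"slide": [33,27,-10],"delta_rot": [0,0,0.14]},
  {"claw": 1,"slide": [66,54,-10],"delta_rot": [0,0,0.28]},
  {"claw": 1,"slide": [100,80,-10],"delta_rot": [0,0,0.42]},
  {"claw": 1,"slide": [130,104,-10],"delta_rot": [0,0,0.55]},
  {"claw": 1,"slide": [137,110,-10],"delta_rot": [0,0,0.61]},
])

```text
time: 12.85
position: [0.6332, -0.1993, 0.2009]
tool_rot: [-2.893, -1.22, -0.002]
ft_force: [0.6, -0.1, -0.1]
grip_width: 0.991
grip_force: 0.0
```

```bash
python3 -c "
from h import *
st();im=snap('wrist','w5.png')
hsv=cv2.cvtColor(im['color'],cv2.COLOR_BGR2HSV); m=cv2.inRange(hsv,(10,120,40),(35,255,255)); m[285:]=0
for c in cv2.findContours(m,cv2.RETR_EXTERNAL,cv2.CHAIN_APPROX_NONE)[0]:
    if cv2.contourArea(c)>150: print(c[:,0].mean(0),cv2.minAreaRect((ray(im,c[:,0,:],.016)*1000).astype(np.float32)),ray(im,[c[c[:,0,k].argmin(),0] for k in(0,1)]+[c[c[:,0,k].argmax(),0] for k in(0,1)],.014).round(3).tolist())
"
```

```text
t 12.85 p [ 0.6332 -0.1993  0.2009] grip 86.2 0.0 F [ 0.6 -0.1 -0.1] q [-0.44  0.53  0.99  1.5  -0.45  1.35 -0.19]
[480.38157895 276.71052632] ((715.6224975585938, -395.73687744140625), (17.361703872680664, 33.420867919921875), 35.1056022644043) [[0.701, -0.387], [0.719, -0.387], [0.72, -0.415], [0.711, -0.405]]
[ 77.31168831 276.58441558] ((433.8953552246094, -121.60910034179688), (17.667495727539062, 32.967613220214844), 55.8881721496582) [[0.416, -0.117], [0.442, -0.117], [0.44, -0.137], [0.415, -0.118]]
[289.18905473 170.12935323] ((651.7771606445312, -193.0), (75.83460998535156, 28.695690155029297), 29.25394630432129) [[0.618, -0.201], [0.68, -0.169], [0.685, -0.185], [0.618, -0.212]]
```

View pics/w5.png

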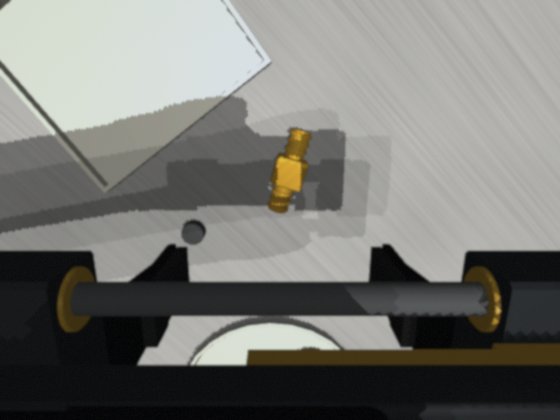

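The nipple is at (289,170); tray corners show at (107,190) and (269,63).

```bash
python3 -c "
from h import *
im=load('w5.npy'); a,b=ray(im,[[107,191],[270,63]],.011); d=b-a; n=np.array([-d[1],d[0]])/np.hypot(*d); print(a,b,np.hypot(*d),np.degrees(np.arctan2(d[1],d[0])),'ctr',(a+b)/2+.085*n)
go(.652,-.193,.0265,-60.7)"
```

```text
[ 0.51901953 -0.08977751] [ 0.70365767 -0.1161016 ] 0.1865052278022956 -8.114047627934818 ctr [ 0.62333584 -0.01879049]
slide [18.5, 8.8, 174.4] rot [-0.0007, -0.0009, 0.2852] yawnow -44.4 -> -60.7 t 12.9 q7 -0.19
```

>>> send_rows([
  {"claw": 1,"slide": [15,7,40],"delta_rot": [0,0,0.14]},
  {"claw": 1,"slide": [18,9,85],"delta_rot": [0,0,0.285]},
  {"claw": 1,"slide": [18,9,125],"delta_rot": [0,0,0.285]},
  {"claw": 0.5,"slide": [18,9,150],"delta_rot": [0,0,0.285]},
  {"claw": 0.2,"slide": [18,9,160],"delta_rot": [0,0,0.285]},
])

```text
time: 13.4
position: [0.6459, -0.199, 0.0386]
tool_rot: [-3.038, -0.79, 0.007]
ft_force: [-0.4, 0.3, -0.1]
grip_width: 0.897
grip_force: 0.0
```

```bash
python3 -c "
from h import *
st();go(.652,-.193,.0265,-60.7)"
```

```text
t 13.4 p [ 0.6459 -0.199   0.0386] grip 78.0 0.0 F [-0.4  0.3 -0.1] q [-0.39  0.73  0.93  1.61 -0.63  1.13 -0.37]
slide [8.3, -2.3, 12.1] rot [-0.0033, 0.0036, -0.0029] yawnow -60.9 -> -60.7 t 13.4 q7 -0.37
```

>>> send_rows([
  {"claw": 0.2,"slide": [4,0,6],"delta_rot": [0,0,0]},
  {"claw": 0.2,"slide": [4,0,10],"delta_rot": [0,0,0]},
  {"claw": 0.2,"slide": [4,0,10],"delta_rot": [0,0,0]},
])

```text
time: 13.7
position: [0.6525, -0.1972, 0.0322]
tool_rot: [3.04, 0.79, 0.002]
ft_force: [-0.3, 0.9, 0.8]
grip_width: 0.652
grip_force: 0.0
```

```bash
python3 -c "
from h import *
st();go(.652,-.193,.0265,-60.7)"
```

```text
t 13.7 p [ 0.6525 -0.1972  0.0322] grip 56.7 0.0 F [-0.3  0.9  0.8] q [-0.39  0.74  0.92  1.6  -0.64  1.12 -0.37]
slide [1.6, -3.9, 5.7] rot [0.0005, -0.0013, -0.0027] yawnow -60.9 -> -60.7 t 13.7 q7 -0.37
```

>>> send_rows([
  {"claw": 0,"slide": [2,-3,5],"delta_rot": [0,0,0]},
  {"claw": -0.5,"slide": [2,-3,5],"delta_rot": [0,0,0]},
  {"claw": -0.7,"slide": [2,-3,5],"delta_rot": [0,0,0]},
  {"claw": -0.7,"slide": [2,-3,5],"delta_rot": [0,0,0]},
  {"claw": -0.7,"slide": [2,-3,5],"delta_rot": [0,0,0]},
])

```text
time: 14.2
position: [0.6521, -0.1934, 0.0263]
tool_rot: [-3.04, -0.789, -0.0]
ft_force: [-0.6, 0.5, 2.0]
grip_width: 0.321
grip_force: 40.0
```

>>> send_rows([
  {"claw": -0.7,"slide": [0,0,0],"delta_rot": [0,0,0]},
  {"claw": -0.7,"slide": [0,0,0],"delta_rot": [0,0,0]},
  {"claw": -0.7,"slide": [0,0,0],"delta_rot": [0,0,0]},
  {"claw": -0.7,"slide": [0,0,0],"delta_rot": [0,0,0]},
])

```text
time: 14.6
position: [0.652, -0.1934, 0.0263]
tool_rot: [-3.04, -0.789, -0.0]
ft_force: [-0.7, -0.1, 3.2]
grip_width: 0.315
grip_force: 40.0
```

```bash
python3 -c "
from h import *
st();go(.618,-.0586,.09,-98)"
```

```text
t 14.6 p [ 0.652  -0.1934  0.0263] grip 27.4 39.999190801754594 F [-0.7 -0.1  3.2] q [-0.39  0.75  0.91  1.61 -0.64  1.12 -0.38]
slide [35.8, -134.3, -63.6] rot [-0.0008, -0.0001, 0.6476] yawnow -60.9 -> -98.0 t 14.6 q7 -0.38
```

Gripped (27.4 mm). Carry it to the tray.

>>> send_rows([
  {"claw": -0.7,"slide": [0,0,-20],"delta_rot": [0,0,0]},
  {"claw": -0.7,"slide": [5,-20,-55],"delta_rot": [0,0,0.14]},
  {"claw": -0.7,"slide": [15,-60,-64],"delta_rot": [0,0,0.28]},
  {"claw": -0.7,"slide": [25,-95,-64],"delta_rot": [0,0,0.42]},
  {"claw": -0.7,"slide": [33,-124,-64],"delta_rot": [0,0,0.55]},
])

```text
time: 15.1
position: [0.6207, -0.0669, 0.0914]
tool_rot: [-3.139, 0.073, -0.002]
ft_force: [0.3, 0.9, -1.6]
grip_width: 0.321
grip_force: 40.0
```

>>> send_rows([
  {"claw": -0.7,"slide": [0,-10,0],"delta_rot": [0,0,0.098]},
  {"claw": -0.7,"slide": [0,-10,0],"delta_rot": [0,0,0.098]},
  {"claw": -0.7,"slide": [0,-10,10],"delta_rot": [0,0,0.098]},
  {"claw": -0.7,"slide": [0,-10,20],"delta_rot": [0,0,0.098]},
  {"claw": -0.7,"slide": [0,-10,20],"delta_rot": [0,0,0.098]},
])

```text
time: 15.6
position: [0.6195, -0.0603, 0.0683]
tool_rot: [-3.134, 0.222, 0.005]
ft_force: [-0.8, 0.1, -1.5]
grip_width: 0.32
grip_force: 40.0
```

```bash
python3 -c "
from h import *
st();go(.618,-.0586,.0305,-98)"
```

```text
t 15.6 p [ 0.6195 -0.0603  0.0683] grip 27.8 39.998992485925555 F [-0.8  0.1 -1.5] q [-0.77  0.68  1.12  1.74 -0.67  1.16 -1.16]
slide [-1.6, -1.5, 37.8] rot [-0.0, 0.0033, -0.0017] yawnow -98.1 -> -98.0 t 15.6 q7 -1.16
```

>>> send_rows([
  {"claw": -0.7,"slide": [-1,-1,15],"delta_rot": [0,0,0]},
  {"claw": -0.7,"slide": [-1,-1,28],"delta_rot": [0,0,0]},
  {"claw": -0.7,"slide": [-1,-1,36],"delta_rot": [0,0,0]},
  {"claw": -0.7,"slide": [-1,-1,36],"delta_rot": [0,0,0]},
  {"claw": -0.7,"slide": [-1,-1,36],"delta_rot": [0,0,0]},
])

```text
time: 16.1
position: [0.6201, -0.0581, 0.0339]
tool_rot: [-3.134, 0.22, 0.001]
ft_force: [-0.2, 0.2, -0.8]
grip_width: 0.319
grip_force: 40.0
```

>>> send_rows([
  {"claw": -0.7,"slide": [0,0,2.5],"delta_rot": [0,0,0]},
  {"claw": -0.7,"slide": [0,0,2.5],"delta_rot": [0,0,0]},
  {"claw": -0.15,"slide": [0,0,2.5],"delta_rot": [0,0,0]},
  {"claw": -0.15,"slide": [0,0,2.5],"delta_rot": [0,0,0]},
  {"claw": -0.15,"slide": [0,0,2.5],"delta_rot": [0,0,0]},
])

```text
time: 16.6
position: [0.6204, -0.0579, 0.032]
tool_rot: [-3.133, 0.22, -0.001]
ft_force: [-0.0, -0.0, 0.2]
grip_width: 0.414
grip_force: 0.0
```

>>> send_rows([
  {"claw": -0.15,"slide": [0,0,-10],"delta_rot": [0,0,0]},
  {"claw": -0.1,"slide": [0,0,-45],"delta_rot": [0,0,0]},
  {"claw": 0.5,"slide": [0,0,-90],"delta_rot": [0,0,0]},
  {"claw": 1,"slide": [0,0,-135],"delta_rot": [0,0,0]},
  {"claw": 1,"slide": [0,0,-170],"delta_rot": [0,0,0]},
])

```text
time: 17.1
position: [0.6206, -0.0588, 0.2052]
tool_rot: [-3.134, 0.221, -0.004]
ft_force: [0.6, -0.1, 0.1]
grip_width: 0.638
grip_force: 0.0
```

```bash
python3 -c "
from h import *
st();go(.456,.35,.2,-90)"
```

```text
t 17.1 p [ 0.6206 -0.0588  0.2052] grip 55.5 0.0 F [ 0.6 -0.1  0.1] q [-0.83  0.52  1.2   1.61 -0.49  1.35 -1.28]
slide [-220.4, -381.6, 4.8] rot [-0.0003, -0.0026, -0.141] yawnow -98.1 -> -90.0 t 17.1 q7 -1.28
```

>>> send_rows([
  {"claw": 1,"slide": [-11,-19,0],"delta_rot": [0,0,-0.145]},
  {"claw": 1,"slide": [-22,-38,0],"delta_rot": [0,0,-0.29]},
  {"claw": 1,"slide": [-33,-57,0],"delta_rot": [0,0,-0.435]},
  {"claw": 1,"slide": [-44,-76,0],"delta_rot": [0,0,-0.58]},
  {"claw": 1,"slide": [-55,-95,0],"delta_rot": [0,0,-0.725]},
])

```text
time: 17.6
position: [0.5786, 0.0441, 0.2025]
tool_rot: [-3.005, -0.914, -0.001]
ft_force: [0.4, -0.2, -0.2]
grip_width: 0.984
grip_force: 0.0
```

```bash
python3 -c "
from h import *
st();go(.57,.12,.2);go(.456,.35,.2)"
```

```text
t 17.6 p [0.5786 0.0441 0.2025] grip 85.6 0.0 F [ 0.4 -0.2 -0.2] q [-1.03  0.33  1.1   1.72 -0.31  1.28 -0.84]
slide [35.1, -67.8, 2.6] rot [-0.0005, -0.001, -0.0] yawnow -56.2 -> -56.2 t 17.6 q7 -0.84
slide [68.4, -322.3, 2.7] rot [-0.0005, -0.001, -0.0] yawnow -56.2 -> -56.2 t 17.6 q7 -0.84
```

>>> send_rows([
  {"claw": 1,"slide": [16,-27,0],"delta_rot": [0,0,-0.145]},
  {"claw": 1,"slide": [32,-54,0],"delta_rot": [0,0,-0.29]},
  {"claw": 1,"slide": [48,-81,0],"delta_rot": [0,0,-0.435]},
  {"claw": 1,"slide": [64,-108,0],"delta_rot": [0,0,-0.58]},
  {"claw": 1,"slide": [79,-135,0],"delta_rot": [0,0,-0.725]},
])

```text
time: 18.1
position: [0.5703, 0.2009, 0.2027]
tool_rot: [-2.486, -1.92, -0.002]
ft_force: [0.8, 0.1, -0.3]
grip_width: 0.999
grip_force: 0.0
```

```bash
python3 -c "
from h import *
st();im=snap('wrist','w6.png');go(.456,.35,.2)"
```

```text
t 18.1 p [0.5703 0.2009 0.2027] grip 86.9 0.0 F [ 0.8  0.1 -0.3] q [-1.11  0.33  0.9   1.65 -0.27  1.28 -0.42]
slide [110.4, -143.6, 3.0] rot [-0.0014, -0.0046, -0.0] yawnow -13.9 -> -13.9 t 18.1 q7 -0.42
```

View pics/w6.png

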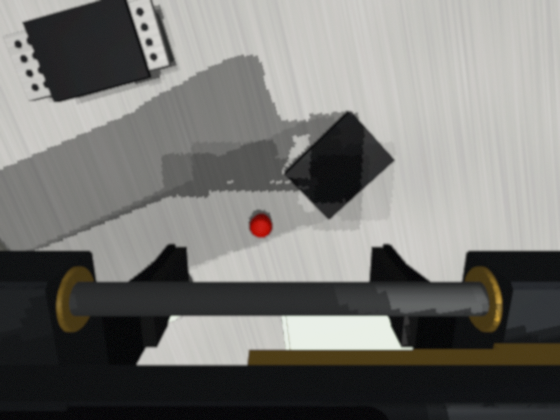

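The pile is centred at (339,164); the stack's spacer is at the upper left, with corners (25,22), (151,76), (55,101).

```bash
python3 - <<'E'
from h import *
im=load('w6.npy'); g=cv2.cvtColor(im['color'],cv2.COLOR_BGR2GRAY)
for th in(45,60,75):
  m=cv2.inRange(g,0,th); m[240:]=0; m[:105]=0; m[:,:283]=0; m[:,400:]=0
  c=max(cv2.findContours(m,cv2.RETR_EXTERNAL,cv2.CHAIN_APPROX_NONE)[0],key=cv2.contourArea)
  print('pile',cv2.minAreaRect((ray(im,c[:,0,:],.016)*1000).astype(np.float32)))
print(ray(im,[[348,111],[393,160],[330,218],[285,174]],.016).round(4).tolist())
print('spacer',ray(im,[[24,22],[151,76],[54,101],[126,0]],.040).round(4).tolist())
print('strainer',ray(im,[[9,37],[31,100],[174,66],[152,0]],.032).round(4).tolist())
E
```

```text
pile ((626.5470581054688, 208.93112182617188), (77.80623626708984, 59.36149215698242), 29.822261810302734)
pile ((626.4890747070312, 208.8745880126953), (78.99083709716797, 60.405025482177734), 29.70755958557129)
pile ((626.2916870117188, 208.99375915527344), (80.11659240722656, 61.126869201660156), 29.61128807067871)
[[0.6453, 0.2535], [0.6754, 0.2021], [0.6095, 0.1637], [0.5794, 0.2142]]
spacer [[0.4193, 0.3793], [0.4984, 0.3192], [0.4178, 0.321], [0.4986, 0.3739]]
strainer [[0.399, 0.3754], [0.3956, 0.3278], [0.5162, 0.3229], [0.5153, 0.3716]]
```

>>> send_rows([
  {"claw": 1,"slide": [12,-16,0],"delta_rot": [0,0,-0.145]},
  {"claw": 1,"slide": [24,-32,0],"delta_rot": [0,0,-0.29]},
  {"claw": 1,"slide": [36,-48,0],"delta_rot": [0,0,-0.435]},
  {"claw": 1,"slide": [48,-64,0],"delta_rot": [0,0,-0.58]},
  {"claw": 1,"slide": [60,-80,0],"delta_rot": [0,0,-0.725]},
])

```text
time: 18.65
position: [0.5082, 0.2785, 0.2026]
tool_rot: [-1.645, -2.676, -0.002]
ft_force: [0.8, 0.0, -0.6]
grip_width: 1.003
grip_force: 0.0
```

```bash
python3 -c "
from h import *
st();go(.457,.35,.15,89)"
```

```text
t 18.65 p [0.5082 0.2785 0.2026] grip 87.2 0.0 F [ 0.8  0.  -0.6] q [-1.19  0.23  0.75  1.71 -0.17  1.26  0.06]
slide [86.9, -13.5, 52.6] rot [0.0011, -0.0001, -1.0849] yawnow 26.8 -> 89.0 t 18.6 q7 0.06
```

>>> send_rows([
  {"claw": 1,"slide": [18,-3,0],"delta_rot": [0,0,-0.145]},
  {"claw": 1,"slide": [36,-6,0],"delta_rot": [0,0,-0.29]},
  {"claw": 1,"slide": [54,-9,10],"delta_rot": [0,0,-0.435]},
  {"claw": 1,"slide": [72,-12,20],"delta_rot": [0,0,-0.58]},
  {"claw": 1,"slide": [87,-13,30],"delta_rot": [0,0,-0.725]},
])

```text
time: 19.15
position: [0.4575, 0.351, 0.1724]
tool_rot: [-0.588, -3.086, -0.002]
ft_force: [0.2, 0.9, 0.6]
grip_width: 1.001
grip_force: 0.0
```

>>> send_rows([
  {"claw": 1,"slide": [0,0,8],"delta_rot": [0,0,-0.14]},
  {"claw": 1,"slide": [0,0,16],"delta_rot": [0,0,-0.28]},
  {"claw": 1,"slide": [0,0,24],"delta_rot": [0,0,-0.36]},
  {"claw": 1,"slide": [0,0,24],"delta_rot": [0,0,-0.36]},
  {"claw": 1,"slide": [0,0,24],"delta_rot": [0,0,-0.36]},
])

```text
time: 19.65
position: [0.4582, 0.3502, 0.1484]
tool_rot: [0.039, 3.141, 0.001]
ft_force: [-0.3, 0.2, 0.5]
grip_width: 0.999
grip_force: 0.0
```

```bash
python3 -c "
from h import *
st();go(.457,.35,.0545,89)
im=snap('wrist','w7.png'); print([proj(im,[x,y,z]) for x,y,z in((.457,.32,.04),(.457,.38,.04),(.497,.35,.04),(.417,.35,.04))])"
```

```text
t 19.65 p [0.4582 0.3502 0.1484] grip 86.9 0.0 F [-0.3  0.2  0.5] q [-1.18  0.25  0.55  1.78 -0.14  1.15  0.97]
slide [1.3, -0.3, 93.9] rot [0.0007, 0.0002, -0.0073] yawnow 88.6 -> 89.0 t 19.6 q7 0.97
[(np.float64(236.06009682678942), np.float64(214.43934636907957)), (np.float64(321.3995284432068), np.float64(212.36777337877118)), (np.float64(280.064520562952), np.float64(265.92220619493526)), (np.float64(277.2251092093916), np.float64(156.38882529524082))]
```

View pics/w7.png

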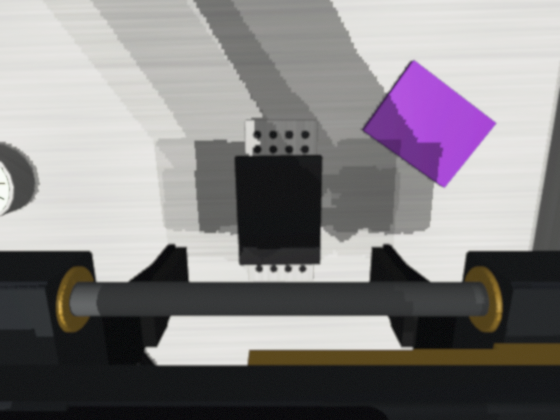

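Spacer is square between the fingers (edges at columns 237/321, rows 156–264), matching the estimate. Descend.

>>> send_rows([
  {"claw": 1,"slide": [1,0,30],"delta_rot": [0,0,0]},
  {"claw": 1,"slide": [1,0,60],"delta_rot": [0,0,0]},
  {"claw": 1,"slide": [1,0,82],"delta_rot": [0,0,0]},
  {"claw": 0.8,"slide": [1,0,93],"delta_rot": [0,0,0]},
  {"claw": 0.6,"slide": [1,0,93],"delta_rot": [0,0,0]},
], grip_force=25)

```text
time: 20.2
position: [0.4563, 0.3501, 0.054]
tool_rot: [-0.035, -3.14, 0.002]
ft_force: [-0.3, -0.1, 0.2]
grip_width: 0.894
grip_force: 0.0
```

>>> send_rows([
  {"claw": 0.6,"slide": [0,0,0],"delta_rot": [0,0,0]},
  {"claw": 0.6,"slide": [0,0,0],"delta_rot": [0,0,0]},
])

```text
time: 20.4
position: [0.4578, 0.3514, 0.0565]
tool_rot: [0.034, 3.14, 0.004]
ft_force: [0.2, 0.8, -0.1]
grip_width: 0.815
grip_force: 0.0
```

```bash
python3 -c "
from h import *
st();go(.4565,.35,.0545,89)"
```

```text
t 20.4 p [0.4578 0.3514 0.0565] grip 70.9 0.0 F [ 0.2  0.8 -0.1] q [-1.14  0.36  0.52  1.86 -0.22  0.98  1.02]
slide [1.3, -1.4, 2.0] rot [0.0025, 0.0017, -0.0044] yawnow 88.7 -> 89.0 t 20.4 q7 1.02
```

>>> send_rows([
  {"claw": 0.5,"slide": [1,-1,1.5],"delta_rot": [0,0,0]},
  {"claw": 0.3,"slide": [1,-1,1.5],"delta_rot": [0,0,0]},
  {"claw": 0.2,"slide": [1,-1,1.5],"delta_rot": [0,0,0]},
  {"claw": 0.2,"slide": [1,-1,1.5],"delta_rot": [0,0,0]},
  {"claw": 0.2,"slide": [1,-1,1.5],"delta_rot": [0,0,0]},
])

```text
time: 20.9
position: [0.4559, 0.3498, 0.0538]
tool_rot: [-0.034, -3.141, -0.002]
ft_force: [-2.1, -0.7, 4.1]
grip_width: 0.687
grip_force: 25.0
```

>>> send_rows([
  {"claw": 0.2,"slide": [0,0,0],"delta_rot": [0,0,0]},
  {"claw": 0.2,"slide": [0,0,0],"delta_rot": [0,0,0]},
  {"claw": 0.2,"slide": [0,0,0],"delta_rot": [0,0,0]},
])

```text
time: 21.2
position: [0.4559, 0.3498, 0.0538]
tool_rot: [-0.034, -3.141, -0.001]
ft_force: [-2.3, -1.3, 6.0]
grip_width: 0.683
grip_force: 25.0
```

```bash
python3 -c "
from h import *
st()"
```

```text
t 21.2 p [0.4559 0.3498 0.0538] grip 59.4 24.99349594116211 F [-2.3 -1.3  6. ] q [-1.14  0.36  0.52  1.86 -0.22  0.97  1.02]
```

>>> send_rows([
  {"claw": 0.2,"slide": [0,0,-8],"delta_rot": [0,0,0]},
  {"claw": 0.2,"slide": [0,0,-30],"delta_rot": [0,0,0]},
  {"claw": 0.2,"slide": [-20,-15,-55],"delta_rot": [0,0,-0.1]},
  {"claw": 0.2,"slide": [-50,-42,-60],"delta_rot": [0,0,-0.22]},
  {"claw": 0.2,"slide": [-80,-68,-60],"delta_rot": [0,0,-0.34]},
])

```text
time: 21.7
position: [0.5357, 0.2803, 0.1151]
tool_rot: [-0.509, 3.097, 0.003]
ft_force: [0.0, 0.4, -1.1]
grip_width: 0.686
grip_force: 25.0
```

```bash
python3 -c "
from h import *
st();go(.6265,.209,.085,119)"
```

```text
t 21.7 p [0.5357 0.2803 0.1151] grip 59.7 24.991381466388702 F [ 0.   0.4 -1.1] q [-0.96  0.35  0.53  1.74 -0.19  1.1   1.52]
slide [-63.1, -96.6, 30.2] rot [0.0013, 0.0032, -0.1805] yawnow 108.7 -> 119.0 t 21.7 q7 1.52
```

>>> send_rows([
  {"claw": 0.2,"slide": [-20,-32,0],"delta_rot": [0,0,-0.1]},
  {"claw": 0.2,"slide": [-42,-64,0],"delta_rot": [0,0,-0.18]},
  {"claw": 0.2,"slide": [-60,-92,5],"delta_rot": [0,0,-0.18]},
  {"claw": 0.2,"slide": [-63,-97,20],"delta_rot": [0,0,-0.18]},
  {"claw": 0.2,"slide": [-63,-97,30],"delta_rot": [0,0,-0.18]},
])

```text
time: 22.2
position: [0.6247, 0.2057, 0.0819]
tool_rot: [0.77, -3.044, 0.001]
ft_force: [-0.8, -0.4, -1.8]
grip_width: 0.687
grip_force: 25.0
```

>>> send_rows([
  {"claw": 0.2,"slide": [0,0,10],"delta_rot": [0,0,0]},
  {"claw": 0.2,"slide": [0,0,20],"delta_rot": [0,0,0]},
  {"claw": 0.2,"slide": [0,0,28],"delta_rot": [0,0,0]},
  {"claw": 0.2,"slide": [0,0,28],"delta_rot": [0,0,0]},
  {"claw": 0.2,"slide": [0,0,28],"delta_rot": [0,0,0]},
])

```text
time: 22.7
position: [0.6243, 0.2081, 0.0553]
tool_rot: [0.776, -3.044, -0.001]
ft_force: [-0.1, -1.0, -0.8]
grip_width: 0.682
grip_force: 25.0
```

```bash
python3 -c "
from h import *
st();go(.6265,.209,.038,119)"
```

```text
t 22.7 p [0.6243 0.2081 0.0553] grip 59.3 24.99265730381012 F [-0.1 -1.  -0.8] q [-0.75  0.52  0.5   1.64 -0.28  1.05  1.91]
slide [-2.4, -0.3, 17.3] rot [0.0007, 0.0001, -0.0069] yawnow 118.6 -> 119.0 t 22.7 q7 1.91
```

>>> send_rows([
  {"claw": 0.2,"slide": [-2,0,6],"delta_rot": [0,0,-0.007]},
  {"claw": 0.2,"slide": [-2,0,12],"delta_rot": [0,0,-0.007]},
  {"claw": 0.2,"slide": [-2,0,16],"delta_rot": [0,0,-0.007]},
  {"claw": 0.2,"slide": [-2,0,16],"delta_rot": [0,0,-0.007]},
  {"claw": 0.2,"slide": [-2,0,16],"delta_rot": [0,0,-0.007]},
])

```text
time: 23.2
position: [0.6262, 0.2084, 0.0391]
tool_rot: [0.785, -3.042, -0.001]
ft_force: [-0.4, 0.2, -0.6]
grip_width: 0.684
grip_force: 25.0
```

>>> send_rows([
  {"claw": 0.2,"slide": [0,0,1],"delta_rot": [0,0,0]},
  {"claw": 0.2,"slide": [0,0,1],"delta_rot": [0,0,0]},
  {"claw": 0.7,"slide": [0,0,1],"delta_rot": [0,0,0]},
  {"claw": 0.7,"slide": [0,0,1],"delta_rot": [0,0,0]},
  {"claw": 0.7,"slide": [0,0,1],"delta_rot": [0,0,0]},
])

```text
time: 23.7
position: [0.6262, 0.2084, 0.0381]
tool_rot: [0.785, -3.042, -0.001]
ft_force: [-0.4, -0.1, -0.9]
grip_width: 0.826
grip_force: 0.0
```

>>> send_rows([
  {"claw": 1,"slide": [0,0,-8],"delta_rot": [0,0,0]},
  {"claw": 1,"slide": [0,0,-45],"delta_rot": [0,0,0]},
  {"claw": 1,"slide": [10,10,-85],"delta_rot": [0,0,0]},
  {"claw": 1,"slide": [30,30,-110],"delta_rot": [0,0,0.1]},
  {"claw": 1,"slide": [50,55,-120],"delta_rot": [0,0,0.2]},
])

```text
time: 24.2
position: [0.5577, 0.2316, 0.1622]
tool_rot: [-0.466, 3.101, 0.003]
ft_force: [-0.3, 0.5, -0.7]
grip_width: 0.994
grip_force: 0.0
```

```bash
python3 -c "
from h import *
st();go(.456,.3495,.14,89.3);im=snap('wrist','w8.png')"
```

```text
t 24.2 p [0.5577 0.2316 0.1622] grip 86.5 0.0 F [-0.3  0.5 -0.7] q [-0.92  0.3   0.57  1.7  -0.17  1.19  1.57]
slide [62.7, 142.6, 22.0] rot [0.002, 0.0055, 0.3105] yawnow 107.1 -> 89.3 t 24.2 q7 1.57
```

View pics/w8.png

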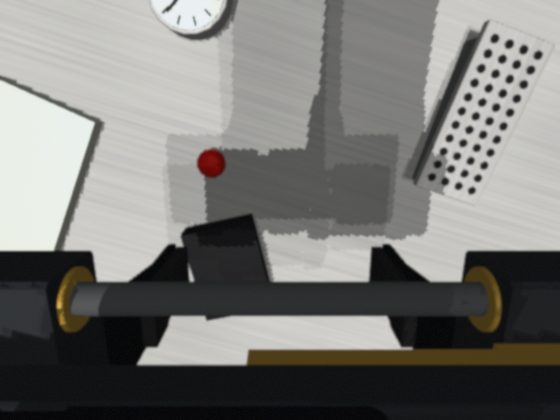

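The spacer sits on the pile at (230,265), squarely as far as visible. The strainer plate is exposed, with corners near (490,22), (553,45), (475,203), (418,183).

```bash
python3 -c "
from h import *
im=load('w8.npy'); p=ray(im,[[489,21],[553,45],[475,203],[416,182]],.032); print(p.round(4).tolist(),p.mean(0)); 
for a,b in((0,3),(1,2)): d=p[b]-p[a]; print(np.degrees(np.arctan2(d[1],d[0])),np.hypot(*d))"
```

```text
[[0.3942, 0.328], [0.3949, 0.3761], [0.5116, 0.3734], [0.5097, 0.3241]] [0.45258211 0.35040246]
-1.9286496271922224 0.11557204163336873
-1.3403175373366667 0.11674204305783925
```

>>> send_rows([
  {"claw": 1,"slide": [15,35,0],"delta_rot": [0,0,0.1]},
  {"claw": 1,"slide": [30,70,5],"delta_rot": [0,0,0.2]},
  {"claw": 1,"slide": [45,105,10],"delta_rot": [0,0,0.31]},
  {"claw": 1,"slide": [60,138,20],"delta_rot": [0,0,0.31]},
  {"claw": 1,"slide": [63,143,22],"delta_rot": [0,0,0.31]},
])

```text
time: 24.75
position: [0.4482, 0.3544, 0.1355]
tool_rot: [0.006, -3.138, -0.003]
ft_force: [-0.2, -0.0, -0.4]
grip_width: 1.001
grip_force: 0.0
```

```bash
python3 - <<'E'
from h import *
st(); im=snap('wrist','w9.png'); g=cv2.cvtColor(im['color'],cv2.COLOR_BGR2GRAY)
for x in(.405,.42,.43):
    ys=np.arange(.312,.390,.002); print(x,[(round(y*1000),int(g[int(round(v)),int(round(u))])) for y in ys for u,v in [proj(im,[x,y,.032])]])
print([tuple(np.round(proj(im,[x,y,.032]))) for x in(.396,.516) for y in(.3245,.3745)])
E
```

```text
t 24.75 p [0.4482 0.3544 0.1355] grip 87.1 0.0 F [-0.2 -0.  -0.4] q [-1.17  0.25  0.53  1.8  -0.15  1.13  0.98]
0.405 [(312, 94), (314, 94), (316, 94), (318, 96), (320, 96), (322, 95), (324, 95), (326, 96), (328, 127), (330, 199), (332, 200), (334, 171), (336, 60), (338, 71), (340, 95), (342, 96), (344, 96), (346, 63), (348, 45), (350, 91), (352, 98), (354, 96), (356, 63), (358, 31), (360, 62), (362, 104), (364, 114), (366, 100), (368, 37), (370, 36), (372, 100), (374, 118), (376, 112), (378, 108), (380, 113), (382, 113), (384, 113), (386, 112), (388, 113), (390, 113)]
0.42 [(312, 95), (314, 95), (316, 95), (318, 95), (320, 96), (322, 95), (324, 95), (326, 97), (328, 93), (330, 95), (332, 95), (334, 72), (336, 61), (338, 86), (340, 96), (342, 96), (344, 93), (346, 73), (348, 83), (350, 96), (352, 96), (354, 96), (356, 90), (358, 77), (360, 92), (362, 97), (364, 93), (366, 93), (368, 87), (370, 91), (372, 97), (374, 96), (376, 93), (378, 99), (380, 102), (382, 103), (384, 98), (386, 97), (388, 98), (390, 98)]
0.43 [(312, 97), (314, 97), (316, 97), (318, 98), (320, 96), (322, 97), (324, 98), (326, 97), (328, 94), (330, 94), (332, 94), (334, 63), (336, 48), (338, 83), (340, 95), (342, 96), (344, 86), (346, 57), (348, 78), (350, 95), (352, 96), (354, 96), (356, 79), (358, 70), (360, 91), (362, 95), (364, 92), (366, 93), (368, 76), (370, 87), (372, 96), (374, 96), (376, 90), (378, 95), (380, 96), (382, 96), (384, 95), (386, 96), (388, 97), (390, 95)]
[(np.float64(233.0), np.float64(141.0)), (np.float64(310.0), np.float64(141.0)), (np.float64(238.0), np.float64(306.0)), (np.float64(306.0), np.float64(306.0))]
```

View pics/w9.png

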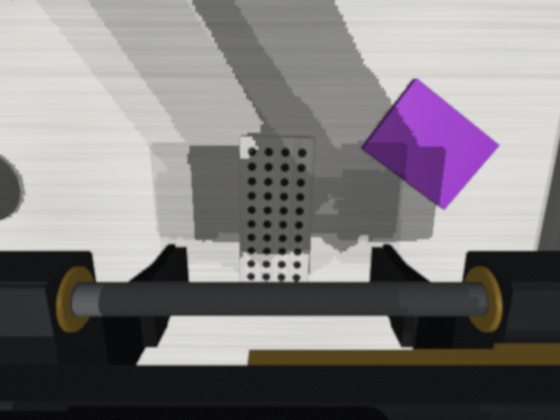

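The plate is straight between the fingers: hole columns are centred at 277 (row 152) and 274 (row 277), so the plate is about -1.7° and y≈0.351.

```bash
python3 -c "
from h import *
go(.4545,.351,.0465,88.4)"
```

```text
slide [-5.3, -1.9, 89.0] rot [0.0006, -0.0026, 0.0301] yawnow 90.1 -> 88.4 t 24.8 q7 0.98
```

>>> send_rows([
  {"claw": 1,"slide": [0,1,25],"delta_rot": [0,0,0.02]},
  {"claw": 1,"slide": [0,1,55],"delta_rot": [0,0,0.02]},
  {"claw": 1,"slide": [0,1,77],"delta_rot": [0,0,0.02]},
  {"claw": 0.7,"slide": [0,1,88],"delta_rot": [0,0,0.02]},
  {"claw": 0.5,"slide": [0,1,88],"delta_rot": [0,0,0.02]},
], grip_force=40)

```text
time: 25.3
position: [0.453, 0.3491, 0.0473]
tool_rot: [-0.041, -3.14, 0.003]
ft_force: [0.4, -0.1, 0.8]
grip_width: 0.894
grip_force: 0.0
```

>>> send_rows([
  {"claw": 0.5,"slide": [0,0,0],"delta_rot": [0,0,0]},
  {"claw": 0.5,"slide": [0,0,0],"delta_rot": [0,0,0]},
  {"claw": 0.5,"slide": [0,0,0],"delta_rot": [0,0,0]},
])

```text
time: 25.6
position: [0.4535, 0.3514, 0.0496]
tool_rot: [0.039, 3.14, 0.003]
ft_force: [0.5, -1.2, -0.3]
grip_width: 0.759
grip_force: 0.0
```

```bash
python3 -c "
from h import *
st();go(.4545,.351,.0465,88.4)"
```

```text
t 25.6 p [0.4535 0.3514 0.0496] grip 66.0 0.0 F [ 0.5 -1.2 -0.3] q [-1.14  0.36  0.51  1.87 -0.22  0.96  1.01]
slide [-1.0, -0.4, 3.1] rot [0.0022, 0.0012, 0.0033] yawnow 88.6 -> 88.4 t 25.6 q7 1.01
```

>>> send_rows([
  {"claw": 0.3,"slide": [-1,0,2.5],"delta_rot": [0,0,0]},
  {"claw": 0.1,"slide": [-1,0,2.5],"delta_rot": [0,0,0]},
  {"claw": 0,"slide": [-1,0,2.5],"delta_rot": [0,0,0]},
  {"claw": -0.1,"slide": [-1,0,2.5],"delta_rot": [0,0,0]},
  {"claw": -0.1,"slide": [-1,0,2.5],"delta_rot": [0,0,0]},
])

```text
time: 26.1
position: [0.4538, 0.3511, 0.046]
tool_rot: [-0.039, -3.141, -0.001]
ft_force: [0.5, 0.6, 0.5]
grip_width: 0.563
grip_force: 40.0
```

>>> send_rows([
  {"claw": -0.1,"slide": [0,0,0],"delta_rot": [0,0,0]},
  {"claw": -0.1,"slide": [0,0,0],"delta_rot": [0,0,0]},
  {"claw": -0.1,"slide": [0,0,0],"delta_rot": [0,0,0]},
])

```text
time: 26.4
position: [0.4537, 0.351, 0.0459]
tool_rot: [-0.038, -3.141, -0.001]
ft_force: [-0.9, 1.4, -0.1]
grip_width: 0.569
grip_force: 40.0
```

```bash
python3 -c "
from h import *
st()"
```

```text
t 26.4 p [0.4537 0.351  0.0459] grip 49.5 40.000033378601074 F [-0.9  1.4 -0.1] q [-1.14  0.37  0.51  1.87 -0.22  0.96  1.02]
```

>>> send_rows([
  {"claw": -0.1,"slide": [0,0,-8],"delta_rot": [0,0,0]},
  {"claw": -0.1,"slide": [0,0,-35],"delta_rot": [0,0,0]},
  {"claw": -0.1,"slide": [-10,-18,-70],"delta_rot": [0,0,0]},
  {"claw": -0.1,"slide": [-25,-50,-80],"delta_rot": [0,0,0]},
  {"claw": -0.1,"slide": [-45,-90,-80],"delta_rot": [0,0,0]},
])

```text
time: 26.9
position: [0.4973, 0.2611, 0.1283]
tool_rot: [0.032, 3.139, 0.006]
ft_force: [0.3, 0.4, -3.4]
grip_width: 0.572
grip_force: 40.0
```

>>> send_rows([
  {"claw": -0.1,"slide": [-18,-36,0],"delta_rot": [0,0,0.03]},
  {"claw": -0.1,"slide": [-36,-72,0],"delta_rot": [0,0,0.06]},
  {"claw": -0.1,"slide": [-54,-108,0],"delta_rot": [0,0,0.09]},
  {"claw": -0.1,"slide": [-72,-144,0],"delta_rot": [0,0,0.115]},
  {"claw": -0.1,"slide": [-90,-180,0],"delta_rot": [0,0,0.115]},
])

```text
time: 27.4
position: [0.582, 0.0758, 0.1257]
tool_rot: [-0.22, -3.133, -0.001]
ft_force: [0.7, -0.1, -3.6]
grip_width: 0.565
grip_force: 40.0
```

```bash
python3 -c "
from h import *
st();go(.6275,.009,.07,82)"
```

```text
t 27.4 p [0.582  0.0758 0.1257] grip 49.1 40.00110983848572 F [ 0.7 -0.1 -3.6] q [-0.77  0.33  0.7   1.78 -0.23  1.12  1.45]
slide [-54.4, -59.8, 55.6] rot [0.0003, -0.0012, -0.0006] yawnow 82.0 -> 82.0 t 27.4 q7 1.45
```

>>> send_rows([
  {"claw": -0.1,"slide": [-25,-28,0],"delta_rot": [0,0,0]},
  {"claw": -0.1,"slide": [-48,-53,0],"delta_rot": [0,0,0]},
  {"claw": -0.1,"slide": [-54,-60,20],"delta_rot": [0,0,0]},
  {"claw": -0.1,"slide": [-54,-60,45],"delta_rot": [0,0,0]},
  {"claw": -0.1,"slide": [-54,-60,55],"delta_rot": [0,0,0]},
])

```text
time: 27.9
position: [0.6251, 0.0099, 0.068]
tool_rot: [-0.221, -3.128, 0.001]
ft_force: [-0.5, 0.3, -3.0]
grip_width: 0.566
grip_force: 40.0
```

>>> send_rows([
  {"claw": -0.1,"slide": [0,0,0],"delta_rot": [0,0,0]},
  {"claw": -0.1,"slide": [0,0,0],"delta_rot": [0,0,0]},
])

```text
time: 28.1
position: [0.6274, 0.0111, 0.0712]
tool_rot: [0.218, 3.134, 0.001]
ft_force: [0.7, 0.1, -2.1]
grip_width: 0.568
grip_force: 40.0
```

```bash
python3 -c "
from h import *
st();go(.6275,.009,.0265,82);im=snap('wrist','w10.png')"
```

```text
t 28.1 p [0.6274 0.0111 0.0712] grip 49.4 39.99928951263428 F [ 0.7  0.1 -2.1] q [-0.6   0.48  0.68  1.72 -0.34  1.06  1.63]
slide [-0.4, -2.1, 44.7] rot [0.0006, -0.0, 0.0009] yawnow 82.1 -> 82.0 t 28.1 q7 1.63
```

View pics/w10.png

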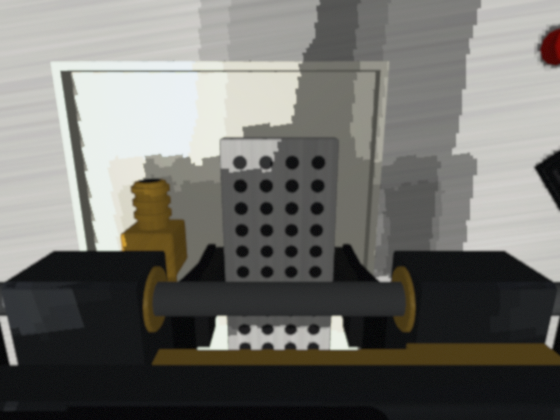

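Plate is over the tray, parallel to its walls; the nipple stands clear at (153,225). Lower it.

>>> send_rows([
  {"claw": -0.1,"slide": [0,-1,15],"delta_rot": [0,0,0]},
  {"claw": -0.1,"slide": [0,-1,30],"delta_rot": [0,0,0]},
  {"claw": -0.1,"slide": [0,-1,41],"delta_rot": [0,0,0]},
  {"claw": -0.1,"slide": [0,-1,41],"delta_rot": [0,0,0]},
  {"claw": -0.1,"slide": [0,-1,41],"delta_rot": [0,0,0]},
])

```text
time: 28.65
position: [0.6267, 0.0096, 0.0291]
tool_rot: [-0.219, -3.132, -0.0]
ft_force: [-0.5, -0.4, -3.1]
grip_width: 0.565
grip_force: 40.0
```

>>> send_rows([
  {"claw": -0.1,"slide": [0,0,2],"delta_rot": [0,0,0]},
  {"claw": -0.1,"slide": [0,0,2],"delta_rot": [0,0,0]},
  {"claw": 0.3,"slide": [0,0,2],"delta_rot": [0,0,0]},
  {"claw": 0.3,"slide": [0,0,2],"delta_rot": [0,0,0]},
  {"claw": 0.3,"slide": [0,0,2],"delta_rot": [0,0,0]},
])

```text
time: 29.15
position: [0.6276, 0.0097, 0.0283]
tool_rot: [0.219, 3.133, 0.001]
ft_force: [0.7, -0.1, 1.0]
grip_width: 0.647
grip_force: 0.0
```

>>> send_rows([
  {"claw": 0.3,"slide": [0,0,-10],"delta_rot": [0,0,0]},
  {"claw": 0.3,"slide": [0,0,-50],"delta_rot": [0,0,0]},
  {"claw": 0.3,"slide": [0,0,-100],"delta_rot": [0,0,0]},
  {"claw": 0.3,"slide": [20,20,-145],"delta_rot": [0,0,0]},
  {"claw": 0.3,"slide": [50,40,-185],"delta_rot": [0,0,0]},
])

```text
time: 29.65
position: [0.5876, 0.0521, 0.2109]
tool_rot: [0.224, 3.13, 0.001]
ft_force: [-0.3, 0.8, 0.1]
grip_width: 0.653
grip_force: 0.0
```

>>> send_rows([
  {"claw": 0.3,"slide": [20,40,0],"delta_rot": [0,0,0]},
  {"claw": 0.3,"slide": [40,60,0],"delta_rot": [0,0,0]},
  {"claw": 0.3,"slide": [40,60,0],"delta_rot": [0,0,0]},
  {"claw": 0.3,"slide": [40,60,0],"delta_rot": [0,0,0]},
])

```text
time: 30.05
position: [0.5554, 0.1183, 0.2084]
tool_rot: [0.217, 3.133, 0.002]
ft_force: [0.2, -0.3, 0.3]
grip_width: 0.647
grip_force: 0.0
```

```bash
python3 - <<'E'
from h import *
st(); w=snap('wrist','w11.png')['color']; a=snap('scene','s2.png')['color']; b=snap('side','d2.png')['color']
f=lambda i,x,y,W,H:cv2.resize(i[y:y+H,x:x+W],(400,300),interpolation=cv2.INTER_CUBIC)
cv2.imwrite('pics/fin.png',np.vstack([np.hstack([f(w,0,0,560,420),f(b,250,160,140,105)]),np.hstack([f(b,240,310,133,100),f(a,180,150,180,135)])]))
E
```

```text
t 30.05 p [0.5554 0.1183 0.2084] grip 56.3 0.0 F [ 0.2 -0.3  0.3] q [-0.89  0.19  0.71  1.73 -0.13  1.26  1.29]
```

View pics/fin.png

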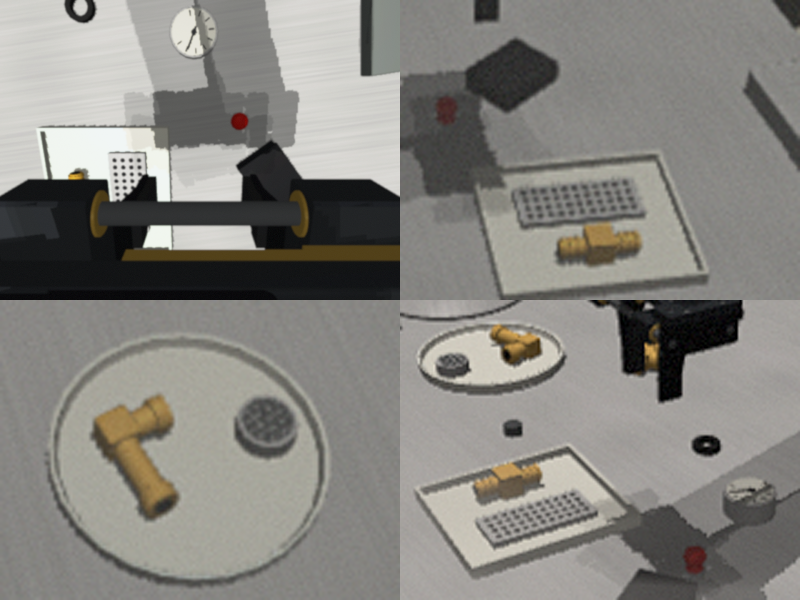

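All four parts lie flat and apart in their containers, and the gauge is in place. A quick check of the spacer on the pile comes before handing in.

```bash
python3 - <<'E'
from h import *
for f,n in(('d2','side'),('w8','w')):
    im=load(f+'.npy'); g=cv2.cvtColor(im['color'],cv2.COLOR_BGR2GRAY); m=cv2.inRange(g,0,45 if n=='side' else 55)
    b=(265,165,315,205) if n=='side' else (178,205,275,282)
    k=np.zeros_like(m); k[b[1]:b[3],b[0]:b[2]]=m[b[1]:b[3],b[0]:b[2]]
    c=max(cv2.findContours(k,cv2.RETR_EXTERNAL,cv2.CHAIN_APPROX_NONE)[0],key=cv2.contourArea)
    print(n,[cv2.minAreaRect((ray(im,c[:,0,:],z)*1000).astype(np.float32)) for z in(.024,.012)])
E
```

```text
side [((619.837890625, 194.63157653808594), (90.77066802978516, 71.19194030761719), 32.022743225097656), ((625.2783813476562, 208.8626708984375), (91.91104888916016, 72.08634948730469), 32.02274703979492)]
w [((607.0286254882812, 198.84310913085938), (58.016090393066406, 75.5261459350586), 17.031017303466797), ((612.197998046875, 198.38352966308594), (60.52597427368164, 78.7935562133789), 17.03095817565918)]
```

```bash
python3 -c "
from h import *
print(ctrl.close_job())"
```

```text
the job is handed in; nothing more can be done
None
```

Both kits are made up, the spacer board is on the pile and the gauge was left alone; I handed the job in at about 30 s of the 128 s allowed, final images looked right, and no verdict was returned.

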